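Snap a control board into its holder by the edges

TASK

Take the wider of the two circuit boards out of the black tray and snap it into the light-grey board holder on the charger's back plate: tuck its plain end under the two fixed lips against the stop, then press the terminal-block end gently down, no further than it takes for the spring latch to close over it and the board to sit level and fully home; then let go. Handle the board by its edges only, never putting a finger on its faces or the parts on them, and do not force it. Leave the slim board and everything else where it is.

Things in the scene. Friction and masses are not known exactly. Their poses are not given: they have to be found in the camera images.
- board: Board to fit: the wider of two green circuit boards, 90 (x) by 60 (y) by 3.2 thick, 100 to 180 g. Origin: centre of underside; z out of the populated face. A grey terminal block 12.5 high lies along its +x end, black relays 15.5 high behind it; a 4 mm margin all round is bare. Starts level in a tray cell, underside 26 above the bench, terminal-block end towards the robot (yaw pi +- 0.35).
- board_face: What no finger may touch: the board's two faces inside the bare 4 mm margin, with the parts mounted on top (up to 15.5 high). Same origin and axes as the board. The board's narrow side edges, 3.2 high, may be gripped.
- latch_end (a point): On the board: middle of the lower edge of its terminal-block (+x) end, 45 from the board's origin. It ends at the spring latch.
- lip_end (a point): On the board: middle of the lower edge of its other (-x) end, 45 from the board's origin. It ends under the two lips.
- slim_board: The board to leave: green too and 90 long, but only 40 wide, with smaller parts, in the tray's other cell.
- tray: Black tray, 254 by 156, rim 8 high, fixed; origin at the centre of its underside. Two cells in line along its x, centres 56 either side of the origin. A board lies there on two ribs 26 high and 40 wide (y) under its ends, between end walls that rise 2 higher; its middle is clear of the tray floor (3 thick) by 23, with 45 of free floor beside each long edge.
- back_plate: Charger back plate, black sheet 176 (x) by 262 (y) by 3, fixed. Its x points roughly to the robot (yaw pi +- 0.3). Origin on the bench under the middle of the light-grey board holder. White DIN-rail devices up to 85 high stand on it from y = 93 to 177 (its own y, which points to the robot's right); a brass earth bar 16 high lies at x = -72.
- seat (a point): Where the board's origin must end, axes alike (z up): 30 above the bench over the plate's origin, x from the lips (far from the robot) to the latch (nearer). The board goes in lip end first, slanting down by 15 to 20 degrees, until it meets the stop, and then swings down about that edge onto two rests at the latch end. Between the ends both long edges are free, with the plate 27 below.
- lip_mouth (a point): Holder's lip end, mid mouth: 42 from the seat towards -x, at seat height. A flat shelf at that height, 70 wide, runs from x = -33.5 back to the stop wall at x = -45.5 (seat frame). Two fixed lips, 12 wide at y = -23 and 23, reach 3.5 from the wall to x = -42, undersides 4.7 and tops 7.7 above the shelf. Side cheeks, inner faces y = -31.5 and 31.5, 9 high, flare out towards +x as far as x = -26.
- latch_nose (a point): Tip of the latch's hook at rest, a point fixed to the plate: 42.4 along x from the seat and about 4 above it. The nose is 22 wide and slopes up and away from there, from 5 above the seat to x = 47.6 at 12.5 above it.
- latch (a joint): Spring latch, a 22 wide tongue hinged about y 20 below the seat, its inner face at x = 46 in the seat frame; 0 = upright at rest, grows as the nose is pushed away from the board. The board's edge coming down must push it to about 0.08 rad (5 to 10 N downward at that edge), then it springs back to near 0 over the bare margin.
- multimeter: Bystander: orange and black multimeter, 150 by 74 by 30, origin at the centre of its underside.
- carton: Bystander: white carton, 95 by 55 by 40, origin at the centre of its underside.
- driver: Bystander: screwdriver 190 long with a black handle, lying on the bench at the robot's right.
- spare_breaker: Bystander: loose white breaker, 18 by 80 by 64, standing at the back of the bench.
- cutters: Bystander: side cutters with blue handles, 130 long.
- gland_tub: Bystander: clear tub with cable glands, 90 by 66 by 32.
- gland: Bystander: dark grey cable gland, 25 across and 27 high, standing loose on the back plate beyond the latch, about 70 along x and 50 along y from the plate's origin.
There are look-alikes about, which are no part of the job. Leave any red or yellow look-alike of the board alone.

How it is judged:
By the outcome, as a careful person would: the job done as asked, in the order asked, and still so for the second after the job is handed in, with the robot touching nothing.
It also fails if it takes over 45 s, if anything falls off the work surface, if the arm or the gripper's body presses on something with over 40 N, if the wrist force passes 120 N, or if a joint passes its speed limit or range.

ROBOT

A 6-joint arm with a two-finger parallel gripper is mounted at the origin on the work surface. World frame = base frame: x ahead of the robot, y to its left, z up, the work surface at z = 0. Lengths are in mm, angles in rad, forces in N, time in s.
With the tool pointing down it reaches from about 275 to 750 mm from the base axis. Payload 10.2 kg.
Tool frame: the origin (TCP) lies at the very end of the fingers, on their centre line; the grasp point (between the pads) lies 19 mm behind it (ctrl.tcp_to_grasp is the distance from the TCP to the grasp point, in mm); z points along the fingers, x is the direction in which the jaws open and shut, and the axes are right-handed (so a half turn about z gives the same grasp; the last joint's range is limited). The gripper opens to 85 mm and grips with 20 to 120 N. Pads are 22 mm wide; open, the fingers measure 114 mm over their backs; the gripper's body (76 mm by 85 mm) begins 54 mm behind the grasp point. The pads swing forward as they close: fully open they stand 13 mm farther back than shut.
Start: joints at [1.002, 0.313, 1.498, -0, 1.331, -0.223], TCP at [177.961, 493.924, 231.294] pointing down, gripper open.
Joint ranges: [-2.94, 2.94], [-0.97, 2.17], [0.19, 2.56], [-1.23, 4.37], [0.02, 3.11], [-2.88, 2.88]. Speed limits (rad/s): [2.39, 2.39, 3.01, 3.14, 3.14, 3.14].

INTERFACE

Orientations are given as a unit quaternion [w, x, y, z].
In Python, from rig import monitor, vision, order, ctrl gives the robot as it stands. The module is installed in compiled form; this text tells all that it offers.
- The arm moves only by the shell command python3 -m pendant 'ROWS' [FORCE]. ROWS is JSON, a list that holds one entry, the list of rows, each a list of 5 numbers: the closure, from -1 (fully open) to 1 (shut), then the shift along the world's x, y, z in m, then the turn about the world's z in degrees. In form: [[[fingers, dx, dy, dz, spin], ...]]. A call has 1 to 20 rows; each row is the pose to reach, as a shift and turn from the pose commanded when the call began; what a row does not reach only later rows make up. A row lasts 1/10 s, in which the tool goes at most 50 mm and 8.59 degrees, less where a joint would pass 70% of its speed; a pose out of reach is approached as far as the arm can. A call with a gripper value outside its range is refused whole. The fingers move at their own pace and stop on an object; FORCE is the grip in N (left out, the last holds). Time passes only in rows, so rows that repeat a pose let the fingers close. It gives the time, the measured TCP pose, the force and the opening at its end, in the units of the state.
- monitor.sense(): the state, without advancing time (a new reading comes with each control period).
- vision.capture(name): name is "scene" or "top" or "wrist"; returns (picture, depth): 400x640x3 uint8, red, green, blue; 400x640 float32, mm along the optical axis (not along the pixel's ray), 0 where there is no reading.
- vision.camera_info(name): a dict with "fov_y" (degrees; the focal length in pixels is half the picture's height over the tangent of half this angle, whatever the lens; pixels are square), "cx", "cy" (the principal point, pixels), "distortion" ([k1, k2, p1, p2, k3] as OpenCV has them; the pictures are not rectified), "R" (3x3) and "t" (3): a world point X has camera coordinates R X + t; the wrist camera has in their place "hand_eye" (4x4, takes a point from camera to tool coordinates, whose origin is the TCP and whose axes are the tool frame's). Camera axes: x right, y down, z forward; pixel columns grow to the right and rows downward; lengths in mm; the calibration is good to about 2 mm. A picture is of the moment at which its call begins: read the wrist's pose just before it. camera_info takes no time and is no camera call.
- order.finish_job(): hands the job in, once; it reports no verdict.
The state is a dict: "time_s": time; "joints": joint angles; "dq": joint speeds; "tau": joint torques, N m; "eef_pos": TCP position; "ee_rot": TCP orientation; "force": force on the tool from outside, world axes, zero at the start; "wrist_torque": the same for the moment, N m; "grip_width": opening from 0.0 (shut) to 1.0 (fully open).
Only numpy, scipy, OpenCV 4.12 (cv2) and the standard library are available. Lean on these libraries where they do the work, as an engineer would, in place of code of your own. Each camera call takes 0.05 s, during which the arm holds its last target.

## Working session

There is one attempt and no reset: what is moved stays moved. The work goes in short steps, Python scripts to look and compute and a shell command to move; the robot and the scene stay as the last step left them, time stands still between calls to the robot, and variables do not carry over. Pictures are saved under pics/ and viewed, and the job is handed in when it is done.

```bash
mkdir -p pics; cat > h.py <<'E'
import numpy as np, cv2
from rig import monitor, vision, order, ctrl
from scipy.spatial.transform import Rotation as Ro
def K(n):
    i=vision.camera_info(n); f=200/np.tan(np.radians(i['fov_y'])/2)
    return np.array([[f,0,i['cx']],[0,f,i['cy']],[0,0,1]]),np.array(i['distortion'],float),i
def pose(n,st=None):
    k,d,i=K(n)
    if 'R' in i: 
        R=np.array(i['R']);t=np.array(i['t']); return R.T,-R.T@t
    H=np.array(i['hand_eye']); q=st['ee_rot']; Rw=Ro.from_quat([q[1],q[2],q[3],q[0]]).as_matrix()
    return Rw@H[:3,:3], Rw@H[:3,3]+np.array(st['eef_pos'])
def cap(n,fn):
    st=monitor.sense(); p,z=vision.capture(n)
    np.savez('pics/%s.npz'%fn,p=p,z=z,Rt=np.c_[pose(n,st)])
    cv2.imwrite('pics/%s.png'%fn,p[:,:,::-1]); return p,z
def load(fn):
    a=np.load('pics/%s.npz'%fn); return a['p'],a['z'],a['Rt'][:,:3],a['Rt'][:,3]
def ray(n,R,uv):
    k,d,_=K(n); x=cv2.undistortPoints(np.array(uv,float).reshape(-1,1,2),k,d).reshape(-1,2)
    return np.c_[x,np.ones(len(x))]@R.T
def onz(n,fn,uv,h):
    p,z,R,c=load(fn); r=ray(n,R,uv); return c+r*((h-c[2])/r[:,2])[:,None]
def dep(n,fn,uv):
    p,z,R,c=load(fn); uv=np.array(uv).reshape(-1,2); r=ray(n,R,uv)
    return c+r*np.array([z[int(round(v)),int(round(u))] for u,v in uv])[:,None]
def cloud(n,fn):
    p,z,R,c=load(fn); v,u=np.mgrid[0:400,0:640]; r=ray(n,R,np.c_[u.ravel(),v.ravel()])
    return (c+r*z.reshape(-1,1)).reshape(400,640,3)
def proj(n,fn,X):
    p,z,R,c=load(fn); k,d,_=K(n)
    return cv2.projectPoints((np.array(X,float).reshape(-1,3)-c)@R,np.zeros(3),np.zeros(3),k,d)[0].reshape(-1,2)
E
python3 - <<'E'
from h import *
for n in('scene','top','wrist'):
    cap(n,n+'0'); k,d,i=K(n); print(n,k.round(1).tolist(),d,pose(n,monitor.sense())[1].round(0),i.get('hand_eye'))
print(monitor.sense(),ctrl.tcp_to_grasp)
E
```

```text
scene [[372.1, 0.0, 318.8], [0.0, 372.1, 209.5], [0.0, 0.0, 1.0]] [-0.07470908  0.          0.          0.          0.        ] [1295. -332.  605.] None
top [[372.2, 0.0, 319.4], [0.0, 372.2, 199.0], [0.0, 0.0, 1.0]] [-0.01401361  0.          0.          0.          0.        ] [ 367.   11. 1251.] None
wrist [[289.2, 0.0, 317.4], [0.0, 289.2, 200.1], [0.0, 0.0, 1.0]] [-0.02583238  0.          0.          0.          0.        ] [116. 516. 374.] [[ 9.99999652e-01  7.54640665e-04 -3.54601344e-04 -3.68807516e-01]
 [-6.35321771e-04  9.65042331e-01  2.62093297e-01 -6.61324200e+01]
 [ 5.39991568e-04 -2.62092981e-01  9.65042475e-01 -1.43048254e+02]
 [ 0.00000000e+00  0.00000000e+00  0.00000000e+00  1.00000000e+00]]
{'time_s': 0.15, 'joints': array([ 1.00159021e+00,  3.13353564e-01,  1.49824767e+00, -1.99278688e-05,
        1.33100512e+00, -2.23399570e-01]), 'dq': array([-2.40488874e-05, -1.54987814e-03, -1.25787612e-03,  5.27733157e-04,
        1.21104711e-03,  9.72471226e-04]), 'tau': array([ 1.72852633e-03, -4.12365818e+01, -2.59794027e+01, -1.89441271e-04,
        3.27602822e-03,  2.91524884e-05]), 'eef_pos': array([177.86242264, 493.7509731 , 230.85572389]), 'ee_rot': array([ 2.01230112e-04,  8.18214758e-01,  5.74912474e-01, -4.65296808e-04]), 'force': array([-0.0343129 ,  0.09005396, -0.4161704 ]), 'wrist_torque': array([0.01607048, 0.05404044, 0.00608302]), 'grip_width': 1.0003063000520156} 18.700000000000003
```

View pics/top0.png

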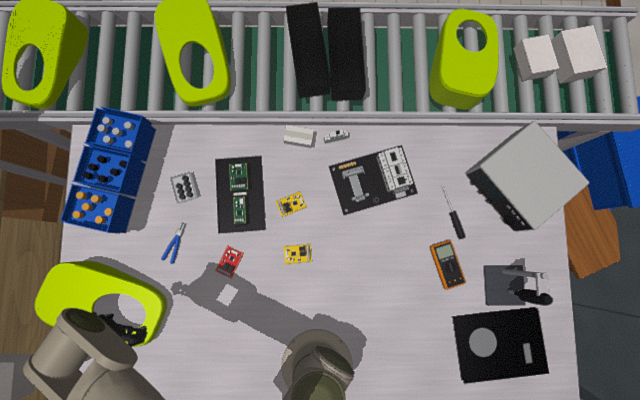

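View pics/scene0.png

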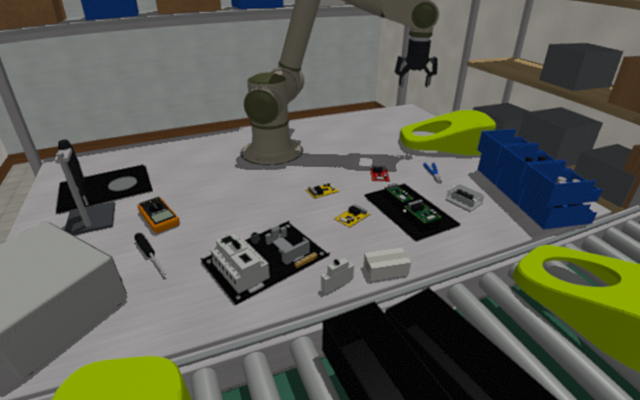

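View pics/wrist0.png

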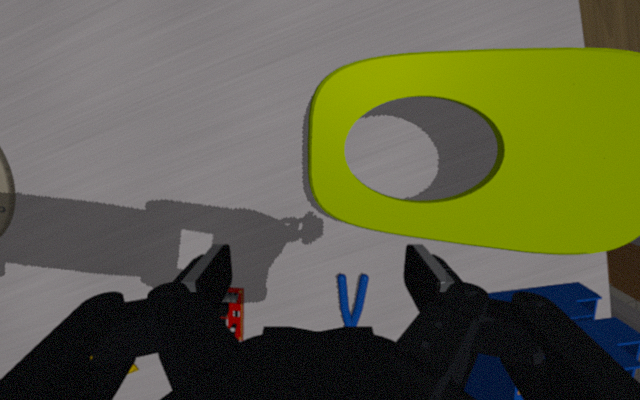

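The top view shows two green boards in the tray, at about (238,175) and (240,208). There are also a red look-alike at (230,261) and yellow ones at (291,204) and (298,253). The back plate with its holder is at (373,180). Next I'll enlarge the tray and the plate.

```bash
python3 - <<'E'
from h import *
p=load('top0')[0][:,:,::-1]
a=cv2.resize(p[145:240,205:275],None,fx=5.5,fy=5.5,interpolation=cv2.INTER_CUBIC)
b=cv2.resize(p[140:222,325:420],None,fx=4.2,fy=4.2,interpolation=cv2.INTER_CUBIC)
H=max(a.shape[0],b.shape[0]); o=np.zeros((H,a.shape[1]+b.shape[1],3),np.uint8); o[:a.shape[0],:a.shape[1]]=a;o[:b.shape[0],a.shape[1]:]=b
cv2.imwrite('pics/crop1.png',o)
print(dep('top','top0',[[238,175],[240,208],[230,175],[248,175],[239,194],[360,185],[345,180],[400,160]]).round(0))
E
```

```text
[[ 613.  260.   28.]
 [ 502.  249.   33.]
 [ 613.  286.   29.]
 [ 619.  231.    2.]
 [ 549.  254.   31.]
 [ 583. -150.    9.]
 [ 603. -100.   -3.]
 [ 653. -272.   78.]]
```

View pics/crop1.png

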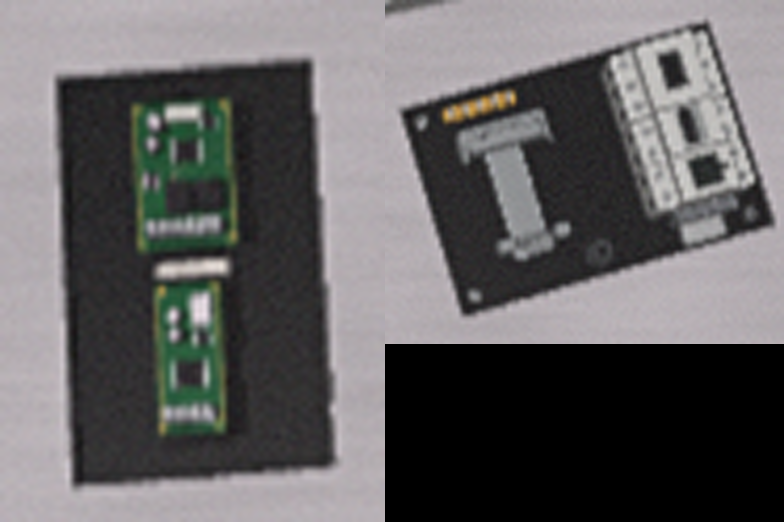

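The wider board is the farther one, at (238,175). It is about 100 px across in the crop against 65 px for the slim board at (240,208), and its terminal end faces the robot. I'll move the wrist camera over it.

```bash
python3 -m pendant '[[[-1,0.377,-0.236,0,20],[-1,0.377,-0.236,0,20],[-1,0.377,-0.236,0,20],[-1,0.377,-0.236,0,20],[-1,0.377,-0.236,0,20],[-1,0.377,-0.236,0,20],[-1,0.377,-0.236,0,20],[-1,0.377,-0.236,0,20],[-1,0.377,-0.236,0,20],[-1,0.377,-0.236,0,20],[-1,0.377,-0.236,0,20],[-1,0.377,-0.236,0,20],[-1,0.377,-0.236,0,20]]]' 20
python3 - <<'E'
from h import *
cap('wrist','w1')
E
```

```text
time_s: 1.45
eef_pos: [553.9, 259.0, 231.6]
ee_rot: [-0.0, 0.705, 0.709, 0.0]
force: [-0.0, 0.8, 0.5]
grip_width: 0.997
```

View pics/w1.png

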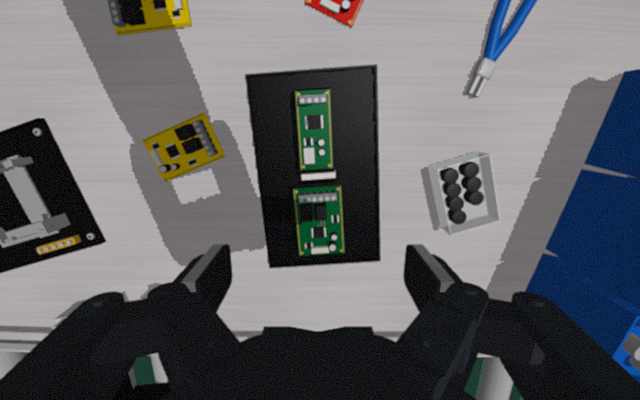

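Wrist view: the wide board is at (320,222), with its terminal strip towards the robot at (320,197). The slim board is at (314,125). I'll go closer for a second, finer view.

```bash
python3 -m pendant '[[[-1,0.07,0,-0.1,0],[-1,0.07,0,-0.1,0],[-1,0.07,0,-0.1,0],[-1,0.07,0,-0.1,0]]]'
python3 - <<'E'
from h import *
p,z=cap('wrist','w2')
cv2.imwrite('pics/w2c.png',cv2.resize(p[60:310,200:440,::-1],None,fx=2.4,fy=2.4,interpolation=cv2.INTER_CUBIC))
E
```

```text
time_s: 1.9
eef_pos: [624.0, 258.0, 127.8]
ee_rot: [-0.001, 0.706, 0.708, -0.002]
force: [-1.1, 0.5, 0.6]
grip_width: 1.0
```

View pics/w2c.png

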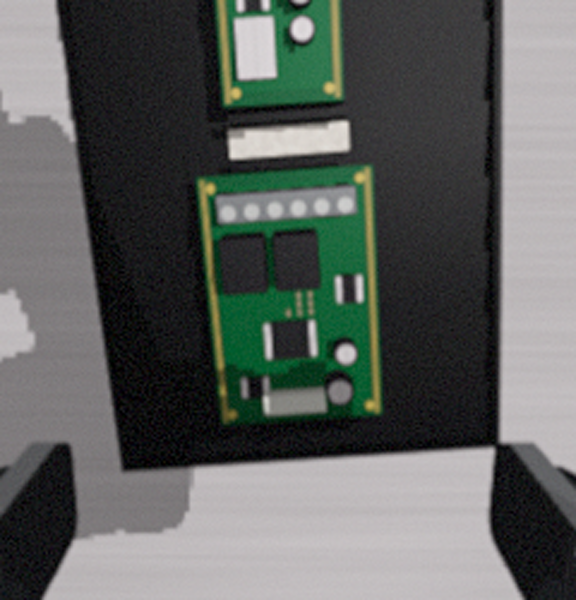

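```bash
cat >> h.py <<'E'
def greenquad(fn,seed,box,s=5):
    p=load(fn)[0]; u0,v0,u1,v1=box
    c=cv2.resize(p[v0:v1,u0:u1],None,fx=s,fy=s,interpolation=cv2.INTER_CUBIC)
    h=cv2.cvtColor(c,cv2.COLOR_RGB2HSV); m=((h[...,1]>80)&(h[...,2]>35)&(h[...,0]>12)&(h[...,0]<95)).astype(np.uint8)
    n,l,st,_=cv2.connectedComponentsWithStats(m)
    m=(l==1+np.argmax(st[1:,4])).astype(np.uint8)
    pts=cv2.convexHull(np.vstack([x for x in cv2.findContours(m,0,2)[0]]))
    q=cv2.approxPolyN(pts,4).reshape(-1,2) if hasattr(cv2,'approxPolyN') else None
    return (q+0.5)/s-0.5+[u0,v0]
E
python3 - <<'E'
from h import *
from scipy.optimize import least_squares
q1=greenquad('w1',None,(270,178,370,275)); q2=greenquad('w2',None,(270,115,372,250))
print(q1.round(1).tolist(),q2.round(1).tolist())
print(onz('wrist','w2',q2,29.2).round(1))
def order_(q): # TL,TR,BR,BL
    q=q[np.argsort(q[:,1])]; a=q[:2][np.argsort(q[:2,0])]; b=q[2:][np.argsort(-q[2:,0])]; return np.vstack([a,b])
q1=order_(q1);q2=order_(q2)
# image up = robot side=+x board end (yaw pi); image right=+y world = -y board
L=np.array([[45,30],[45,-30],[-45,-30],[-45,30]])
def res(s,use):
    x,y,h,a=s; c,d=np.cos(a),np.sin(a); X=np.c_[L@np.array([[c,d],[-d,c]])+[x,y],np.full(4,h)]
    return np.r_[tuple((proj('wrist',f,X)-q).ravel() for f,q in use)]
for use in([('w1',q1),('w2',q2)],[('w2',q2)],[('w1',q1)]):
    r=least_squares(res,[613,258,29,np.pi],args=(use,)); print(r.x.round(3),np.degrees(r.x[3])-180,r.fun.round(2))
C=cloud('wrist','w2')
for u,v in [(290,180),(325,225),(320,115),(285,200),(275,200),(372,180),(320,107)]: print(u,v,C[v,u].round(1))
E
```

```text
[[345.2, 253.4], [298.0, 256.4], [291.4, 187.6], [341.8, 183.8]] [[359.8, 233.0], [291.4, 236.8], [279.8, 132.6], [356.2, 126.8]]
[[653.  295.4  29.2]
 [657.  234.2  29.2]
 [565.9 226.5  29.2]
 [561.  288.7  29.2]]
[607.788 261.052  34.986   3.218] 4.405053125583834 [ 0.38  0.69 -0.23  1.02 -0.18 -0.04  0.41  0.    0.59 -0.62 -0.54 -0.43
 -0.1  -0.45 -0.23  0.38]
[608.045 261.108  34.922   3.219] 4.413121849225007 [ 0.67 -0.28 -0.49 -0.1  -0.05 -0.2  -0.14  0.63]
[605.867 260.9    38.987   3.218] 4.38697824364715 [-0.05 -0.15 -0.03  0.15  0.03 -0.03  0.06  0.03]
290 180 [605.  234.1  30.3]
325 225 [643.  264.1  36.4]
320 115 [551.2 259.4   4.6]
285 200 [629.6 226.4   3.6]
275 200 [629.8 216.7   3. ]
372 180 [609.8 308.7   3.7]
320 107 [545.7 259.2  27.6]
```

```bash
python3 - <<'E'
from h import *
C=cloud('wrist','w2')
for u in (320,285,352,270):
  print(u,[(v,*C[v,u].round(0).astype(int)) for v in range(92,140,3)])
print([(v,*C[v,325].round(0).astype(int)) for v in range(228,270,3)])
# side profile at rows
for v in (110,128,180,236): print(v,[(u,*C[v,u,1:].round(0).astype(int)) for u in range(262,385,6)])
E
```

```text
320 [(92, np.int64(534), np.int64(259), np.int64(29)), (95, np.int64(537), np.int64(259), np.int64(29)), (98, np.int64(539), np.int64(259), np.int64(30)), (101, np.int64(541), np.int64(259), np.int64(30)), (104, np.int64(543), np.int64(259), np.int64(19)), (107, np.int64(546), np.int64(259), np.int64(28)), (110, np.int64(548), np.int64(259), np.int64(24)), (113, np.int64(550), np.int64(259), np.int64(7)), (116, np.int64(552), np.int64(259), np.int64(6)), (119, np.int64(555), np.int64(259), np.int64(5)), (122, np.int64(557), np.int64(259), np.int64(5)), (125, np.int64(560), np.int64(259), np.int64(2)), (128, np.int64(562), np.int64(259), np.int64(28)), (131, np.int64(564), np.int64(259), np.int64(29)), (134, np.int64(567), np.int64(259), np.int64(29)), (137, np.int64(569), np.int64(259), np.int64(30))]
285 [(92, np.int64(532), np.int64(228), np.int64(2)), (95, np.int64(534), np.int64(229), np.int64(4)), (98, np.int64(537), np.int64(228), np.int64(3)), (101, np.int64(539), np.int64(228), np.int64(4)), (104, np.int64(542), np.int64(228), np.int64(2)), (107, np.int64(545), np.int64(228),
[... 5124 characters left out ...]
.int64(209), np.int64(4)), (274, np.int64(214), np.int64(3)), (280, np.int64(221), np.int64(4)), (286, np.int64(226), np.int64(3)), (292, np.int64(235), np.int64(30)), (298, np.int64(240), np.int64(30)), (304, np.int64(244), np.int64(3)), (310, np.int64(251), np.int64(25)), (316, np.int64(256), np.int64(25)), (322, np.int64(262), np.int64(26)), (328, np.int64(267), np.int64(28)), (334, np.int64(273), np.int64(27)), (340, np.int64(278), np.int64(27)), (346, np.int64(283), np.int64(27)), (352, np.int64(292), np.int64(4)), (358, np.int64(298), np.int64(3)), (364, np.int64(304), np.int64(3)), (370, np.int64(310), np.int64(3)), (376, np.int64(316), np.int64(4)), (382, np.int64(322), np.int64(3))]
```

Depth confirms the board's top is at about 30 mm, and the ribs and end walls are only 40 wide. The board centre comes out at (609,261) with yaw 184.4°. I'll grip at board x ≈ +27, near the terminal end, so the lip end can droop or be tipped.

```bash
python3 - <<'E'
from h import *
s=monitor.sense(); print(s['eef_pos'],s['ee_rot'],s['time_s'])
E
python3 -m pendant '[[[-1,-0.043,0.001,0,4.2],[-1,-0.043,0.001,-0.05,4.2],[-1,-0.043,0.001,-0.09,4.2],[-1,-0.043,0.001,-0.11,4.2],[-1,-0.043,0.001,-0.123,4.2],[-1,-0.043,0.001,-0.123,4.2],[-1,-0.043,0.001,-0.123,4.2]]]' 20
python3 - <<'E'
from h import *
cap('wrist','w3')
E
```

```text
[624.2171011  258.42838754 130.5605442 ] [-5.74688556e-04  7.05702512e-01  7.08507561e-01 -8.18934126e-04] 1.95
time_s: 2.65
eef_pos: [582.7, 259.4, 10.4]
ee_rot: [0.001, 0.679, 0.734, 0.001]
force: [0.5, -0.5, -0.2]
grip_width: 0.996
```

View pics/w3.png

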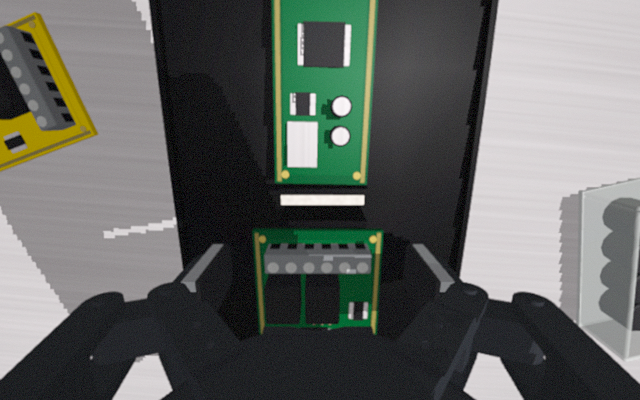

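The board is centred between the pads and square to them: pads at columns 222 and 415, board edges at 255 and 382. I'll close.

```bash
python3 -m pendant '[[[1,0,0,0,0],[1,0,0,0,0],[1,0,0,0,0],[1,0,0,0,0],[1,0,0,0,0]]]' 20
python3 -m pendant '[[[1,0,0,0.02,0],[1,0,0,0.04,0],[1,0,0,0.06,0],[1,0,0,0.06,0],[1,0,0,0.06,0]]]'
python3 - <<'E'
from h import *
cap('wrist','w4');cap('scene','s4')
E
```

```text
time_s: 3.2
eef_pos: [582.4, 259.0, 9.4]
ee_rot: [0.0, 0.68, 0.734, 0.001]
force: [-1.0, -1.5, 6.5]
grip_width: 0.696
time_s: 3.7
eef_pos: [581.7, 258.8, 67.7]
ee_rot: [-0.0, 0.68, 0.734, -0.0]
force: [-0.3, 0.3, -3.3]
grip_width: 0.696
```

View pics/w4.png

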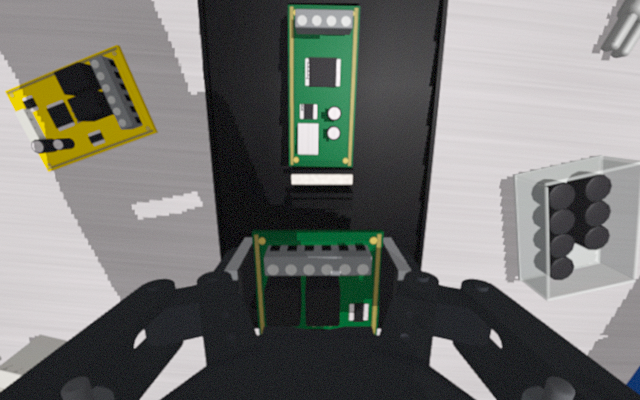

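```bash
python3 - <<'E'
from h import *
p=load('s4')[0]
cv2.imwrite('pics/s4c.png',cv2.resize(p[130:250,350:480,::-1],None,fx=5,fy=5,interpolation=cv2.INTER_CUBIC))
C=cloud('wrist','w4')
for v in range(236,330,4): print(v,[C[v,u].round(1).tolist() for u in (259,352,377)])
E
```

```text
236 [[567.4, 230.8, 88.9], [564.5, 272.9, 88.0], [563.7, 284.3, 87.8]]
240 [[569.4, 230.8, 88.8], [566.3, 273.0, 88.4], [565.7, 284.6, 87.7]]
244 [[571.3, 230.9, 88.9], [568.7, 273.4, 87.3], [567.5, 284.7, 88.2]]
248 [[573.9, 230.7, 87.6], [568.5, 272.8, 92.3], [569.6, 285.1, 87.7]]
252 [[575.9, 230.8, 87.7], [568.9, 272.5, 95.4], [571.7, 285.4, 87.5]]
256 [[577.2, 231.1, 89.1], [568.7, 272.0, 99.9], [573.4, 285.5, 88.4]]
260 [[579.8, 230.9, 88.0], [570.0, 272.0, 100.9], [575.5, 285.8, 88.1]]
264 [[581.5, 231.1, 88.7], [571.8, 272.2, 101.1], [577.6, 286.1, 88.0]]
268 [[584.6, 230.8, 86.8], [574.2, 272.6, 100.0], [580.0, 286.6, 87.4]]
272 [[585.8, 231.1, 88.4], [575.9, 272.7, 100.3], [582.0, 286.8, 87.6]]
276 [[587.8, 231.2, 88.7], [584.7, 275.1, 88.1], [583.7, 286.9, 88.3]]
280 [[590.7, 231.0, 87.4], [587.2, 275.4, 87.5], [586.2, 287.3, 87.7]]
284 [[592.6, 231.1, 87.7], [588.9, 275.5, 88.2], [588.3, 287.6, 87.7]]
288 [[594.7, 231.2, 87.9], [590.7, 275.7, 88.8], [590.7, 288.0, 87.3]]
292 [[597.2, 231.2, 87.5], [593.7, 276.2, 87.4], [592.4, 288.1, 88.0]]
296 [[598.9, 231.4, 88.2], [596.4, 276.5, 86.7], [595.3, 288.7, 86.9]]
300 [[601.6, 231.3, 87.6], [597.9, 276.6, 87.8], [597.3, 288.9, 87.3]]
304 [[603.7, 231.4, 87.9], [599.9, 276.8, 88.1], [599.8, 289.3, 87.0]]
308 [[606.1, 231.4, 87.6], [601.0, 276.7, 89.8], [601.3, 289.3, 88.1]]
312 [[608.3, 231.5, 87.7], [604.2, 277.2, 88.5], [603.8, 289.7, 87.7]]
316 [[610.5, 231.6, 88.0], [606.3, 277.4, 88.7], [607.3, 290.5, 86.1]]
320 [[612.7, 231.6, 88.2], [610.0, 278.0, 86.9], [608.4, 290.3, 87.7]]
324 [[615.7, 231.5, 87.3], [611.6, 278.1, 87.9], [611.7, 291.0, 86.5]]
328 [[617.6, 231.7, 87.9], [571.4, 267.6, 141.1], [613.8, 291.2, 87.0]]
```

View pics/s4c.png

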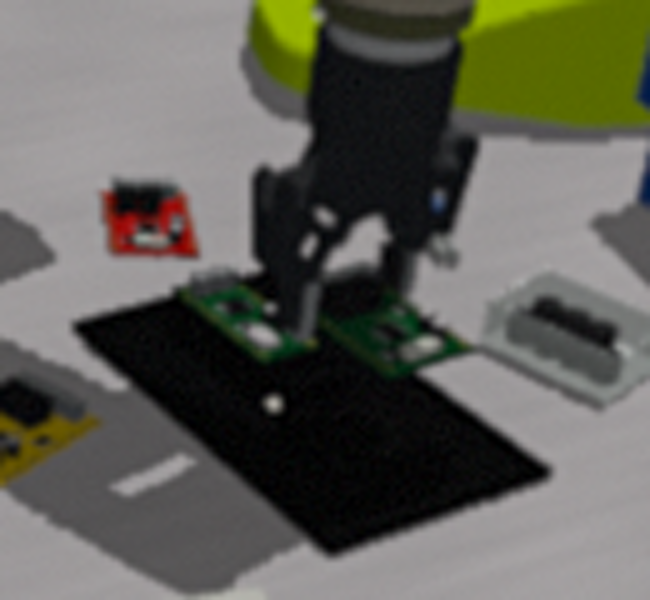

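Gripped, lifted and level: in the wrist view the board spans columns 253–383 and its top is at 88, about 18.5 above the grip frame. It doesn't droop, so I need to tip it. I'll set the terminal end on the tray's far end wall (28 high) and lower slightly, so the lip end swings down over free bench.

```bash
python3 -m pendant '[[[1,0.045,0.0035,0,0],[1,0.092,0.007,0,0],[1,0.092,0.007,-0.03,0],[1,0.092,0.007,-0.052,0],[1,0.092,0.007,-0.052,0],[1,0.092,0.007,-0.052,0]]]'
python3 - <<'E'
from h import *
p,z=cap('wrist','w5')
cv2.imwrite('pics/w5c.png',cv2.resize(p[150:340,180:460,::-1],None,fx=2.8,fy=2.8,interpolation=cv2.INTER_CUBIC))
C=cloud('wrist','w5')
for v in list(range(200,236,2))+list(range(236,330,12)): print(v,[C[v,u].round(1).tolist() for u in (259,320,352,377)])
E
```

```text
time_s: 4.4
eef_pos: [673.6, 265.9, 16.0]
ee_rot: [-0.0, 0.68, 0.734, -0.001]
force: [0.2, -0.1, -1.2]
grip_width: 0.697
200 [[651.9, 231.2, 4.0], [648.2, 264.9, 8.3], [646.7, 282.0, 8.9], [647.2, 296.9, 2.7]]
202 [[653.1, 231.2, 4.1], [648.1, 264.8, 12.7], [646.5, 281.5, 13.6], [648.1, 296.9, 3.4]]
204 [[654.2, 231.2, 4.0], [648.2, 264.8, 16.0], [646.8, 281.2, 16.6], [649.2, 297.0, 3.7]]
206 [[655.6, 231.2, 3.5], [647.7, 264.7, 21.6], [646.4, 280.5, 21.7], [650.5, 297.2, 3.2]]
208 [[656.8, 231.2, 3.4], [648.1, 264.7, 23.6], [646.7, 280.3, 24.1], [651.7, 297.4, 3.2]]
210 [[658.0, 231.2, 3.2], [648.4, 264.7, 26.1], [646.8, 279.9, 27.3], [652.9, 297.6, 3.1]]
212 [[659.0, 231.3, 3.8], [649.1, 264.8, 26.8], [648.1, 280.1, 26.5], [653.7, 297.4, 4.4]]
214 [[660.1, 231.4, 4.0], [650.2, 264.9, 26.5], [649.1, 280.3, 26.3], [655.1, 297.8, 3.5]]
216 [[661.3, 231.4, 4.1], [651.3, 265.0, 26.3], [650.5, 280.6, 25.0], [656.4, 298.0, 3.3]]
218 [[662.8, 231.3, 3.1], [652.0, 265.0, 27.2], [651.1, 280.5, 26.3], [657.7, 298.3, 2.8]]
220 [[664.1, 231.3, 2.9], [653.3, 265.1, 26.4], [652.2, 280.6, 26.1], [
[... 702 characters left out ...]
8.8], [655.8, 279.7, 38.0], [655.1, 291.0, 37.6]]
248 [[664.6, 238.3, 38.7], [663.0, 265.8, 37.3], [661.1, 280.1, 39.0], [660.9, 291.7, 37.7]]
260 [[670.9, 238.3, 37.9], [663.2, 265.7, 49.0], [662.7, 279.3, 47.8], [666.4, 292.3, 38.6]]
272 [[677.6, 238.2, 37.0], [668.3, 266.1, 49.8], [667.0, 279.5, 50.3], [674.1, 293.9, 35.6]]
284 [[685.0, 238.1, 35.3], [676.2, 266.8, 46.1], [681.0, 282.6, 36.3], [680.2, 294.6, 36.1]]
296 [[690.7, 238.5, 36.8], [678.3, 266.9, 52.1], [687.4, 283.3, 36.5], [687.0, 295.6, 35.6]]
308 [[698.6, 238.3, 35.3], [684.6, 267.4, 51.4], [695.1, 284.3, 35.1], [694.9, 297.0, 34.0]]
320 [[706.3, 238.3, 34.3], [691.1, 268.0, 50.9], [701.7, 285.0, 35.5], [702.4, 298.2, 33.3]]
```

View pics/w5c.png

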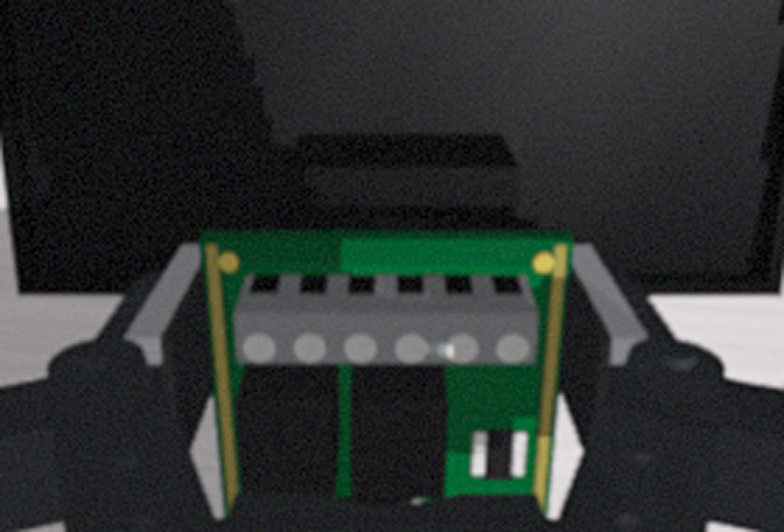

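The board already droops about 5° towards its lip end (38 at the terminal end, 34 by x=703). The wall's top is at x 656–660, z 28, just below the terminal end. I'll lower onto it in small steps.

```bash
python3 -m pendant '[[[1,0,0,-0.005,0],[1,0,0,-0.007,0],[1,0,0,-0.008,0],[1,0,0,-0.009,0],[1,0,0,-0.009,0]]]'
cat > tilt.py <<'E'
import sys
from h import *
fn=sys.argv[1]; p,z=cap('wrist',fn); C=cloud('wrist',fn)
a=float(sys.argv[2]) if len(sys.argv)>2 else 4.4 # yaw-180 deg
P=np.vstack([C[238:322,u].reshape(-1,3) for u in (258,259,260,376,377,378)])
d=np.array([np.cos(np.radians(a)),np.sin(np.radians(a))]); s=P[:,:2]@d
k=np.abs(P[:,2]-np.median(P[:,2]))<30
for _ in range(4):
    c=np.polyfit(s[k],P[k,2],1); r=P[:,2]-np.polyval(c,s); k=np.abs(r)<2
S=monitor.sense(); g=S['eef_pos'][:2]@d
print('tilt',-np.degrees(np.arctan(c[0])).round(2),'n',k.sum(),'top at grip - tcp z',(np.polyval(c,g)-S['eef_pos'][2]).round(1),S['eef_pos'].round(1),S['force'].round(1),S['wrist_torque'].round(2),S['time_s'])
E
python3 tilt.py w6
```

```text
time_s: 4.95
eef_pos: [674.3, 266.1, 8.8]
ee_rot: [0.0, 0.679, 0.734, 0.0]
force: [-3.9, -0.4, 6.2]
grip_width: 0.692
tilt 6.63 n 477 top at grip - tcp z 21.2 [674.3 266.1   8.8] [-3.  -0.3  6.2] [-0.13  0.58 -0.03] 5.0
```

View pics/w6.png

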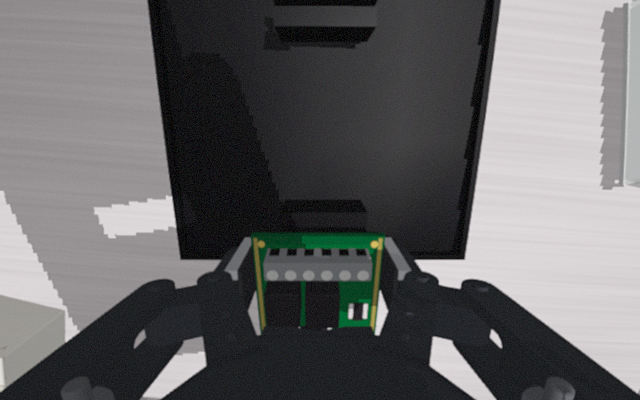

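```bash
python3 -m pendant '[[[1,0,0,-0.001,0],[1,0,0,-0.002,0],[1,0,0,-0.003,0],[1,0,0,-0.003,0]]]'
python3 tilt.py w7
```

```text
time_s: 5.4
eef_pos: [674.8, 266.1, 6.4]
ee_rot: [0.001, 0.679, 0.734, 0.001]
force: [-2.1, -1.0, 7.6]
grip_width: 0.694
tilt 12.68 n 435 top at grip - tcp z 21.8 [674.9 266.1   6.4] [-1.6 -0.6  8. ] [-0.1  0.4  0. ] 5.45
```

```bash
python3 -m pendant '[[[1,0,0,-0.001,0],[1,0,0,-0.002,0],[1,0,0,-0.002,0],[1,0,0,-0.002,0]]]'
python3 tilt.py w8
```

```text
time_s: 5.85
eef_pos: [675.1, 266.2, 4.6]
ee_rot: [0.001, 0.68, 0.734, 0.001]
force: [-1.3, -0.3, 7.0]
grip_width: 0.696
tilt 27.68 n 231 top at grip - tcp z 21.0 [675.1 266.2   4.6] [-1.1 -0.4  8.5] [-0.12  0.35 -0.09] 5.9
```

```bash
python3 - <<'E'
from h import *
C=cloud('wrist','w8')
for v in range(232,330,6): print(v,[C[v,u].round(1).tolist() for u in (256,260,264,374,378)])
p=load('w8')[0]
cv2.imwrite('pics/w8c.png',cv2.resize(p[200:340,220:420,::-1],None,fx=4,fy=4,interpolation=cv2.INTER_CUBIC))
E
```

```text
232 [[667.9, 232.4, 3.9], [667.7, 234.6, 4.0], [667.7, 236.6, 3.6], [663.6, 295.3, 2.6], [662.7, 297.0, 4.4]]
238 [[659.7, 237.7, 30.5], [659.7, 239.4, 30.1], [659.2, 241.2, 30.9], [655.3, 288.7, 31.5], [655.5, 290.6, 30.7]]
244 [[662.2, 237.9, 31.2], [662.2, 239.6, 31.0], [661.7, 241.4, 31.6], [657.7, 288.8, 32.4], [658.3, 291.0, 30.8]]
250 [[665.4, 237.8, 30.5], [665.2, 239.6, 30.6], [664.9, 241.4, 31.0], [661.2, 289.6, 31.0], [661.3, 291.5, 30.4]]
256 [[668.9, 237.6, 29.4], [668.8, 239.4, 29.3], [668.3, 241.3, 29.9], [664.9, 290.4, 29.1], [664.6, 292.1, 29.6]]
262 [[672.4, 237.5, 28.4], [672.2, 239.3, 28.4], [667.0, 242.7, 37.9], [668.3, 291.0, 28.3], [668.0, 292.8, 28.5]]
268 [[675.8, 237.4, 27.7], [676.5, 239.0, 26.3], [667.9, 243.3, 41.3], [671.9, 291.7, 27.2], [671.4, 293.4, 27.8]]
274 [[679.8, 237.2, 26.3], [680.3, 238.9, 25.1], [670.8, 243.3, 41.0], [675.0, 292.1, 27.1], [674.7, 293.9, 27.5]]
280 [[684.7, 236.7, 23.4], [684.0, 238.8, 24.3], [673.9, 243.3, 40.5], [678.9, 292.9, 25.8], [678.7, 294.8, 25.9]]
286 [[687.6, 236.9, 24.0], [688.0, 238.7, 23.2], [687.3, 240.8, 24.0], [682.7, 293.6, 24.9], [683.8, 296.1, 22.8]]
292 [[706.1, 232.6, 1.3], [691.8, 238.6, 22.4], [692.3, 240.4, 21.5], [687.4, 294.6, 22.5], [686.9, 296.5, 23.0]]
298 [[711.0, 232.4, -0.0], [696.0, 238.5, 21.3], [682.8, 243.5, 40.2], [691.6, 295.4, 21.3], [705.3, 303.6, 0.2]]
304 [[714.5, 232.6, 0.8], [701.3, 238.1, 18.9], [700.3, 240.4, 20.0], [608.5, 260.6, 147.4], [709.0, 304.0, 0.8]]
310 [[719.0, 232.6, 0.3], [704.4, 238.3, 19.5], [705.2, 240.2, 18.2], [700.8, 297.2, 18.1], [713.1, 304.6, 0.7]]
316 [[723.4, 232.6, -0.0], [723.0, 235.1, 0.3], [709.3, 240.2, 17.6], [704.2, 297.6, 18.5], [717.5, 305.2, 0.3]]
322 [[726.9, 232.9, 1.0], [727.0, 235.2, 0.5], [715.3, 239.8, 14.9], [721.0, 303.1, 1.5], [722.1, 306.0, -0.1]]
328 [[731.1, 233.0, 1.0], [731.2, 235.3, 0.7], [666.0, 249.9, 78.6], [725.9, 303.9, 0.7], [725.6, 306.3, 0.8]]
```

View pics/w8c.png

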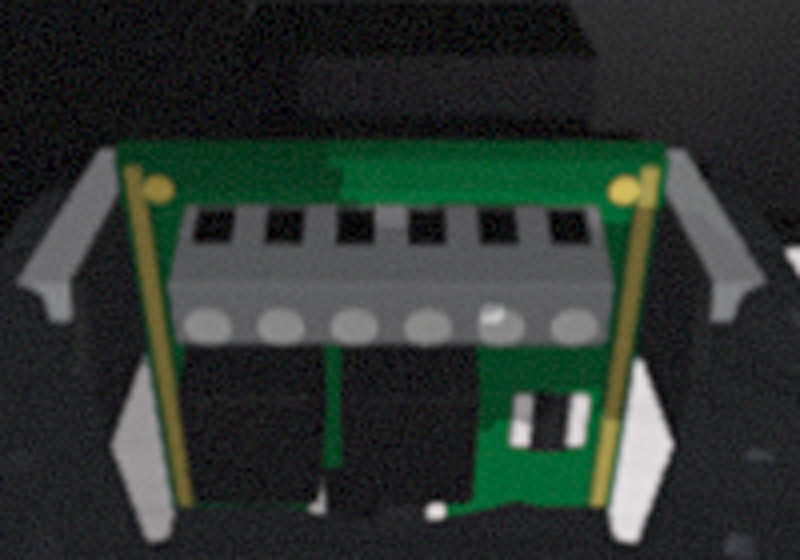

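The tilt is now about 16° (31.1 at x=662, 17.6 at x=709). I'll lift, then locate the holder.

```bash
cat > tilt.py <<'E'
import sys
from h import *
fn=sys.argv[1]; p,z=cap('wrist',fn); C=cloud('wrist',fn)
S=monitor.sense()
q=S['ee_rot']; ex=Ro.from_quat([q[1],q[2],q[3],q[0]]).as_matrix()
d=ex[:2,1]; e=ex[:2,0]   # tool y (= -x board), tool x
h=cv2.cvtColor(p,cv2.COLOR_RGB2HSV); m=(h[...,1]>80)&(h[...,0]>12)&(h[...,0]<95)&(h[...,2]>30)
m[:225]=0;m[335:]=0;m[:,:240]=0;m[:,400:]=0; m=cv2.erode(m.astype(np.uint8),np.ones((3,3)))>0
P=C[m]; g=S['eef_pos']; s=(P[:,:2]-g[:2])@d; w=(P[:,:2]-g[:2])@e
k=np.abs(P[:,2]-g[2]-20)<25
for t in (8,4,2,1.5,1.5):
    A=np.c_[s,w,np.ones(len(s))]; c=np.linalg.lstsq(A[k],P[k,2],rcond=None)[0]; r=P[:,2]-A@c; k=np.abs(r)<t
print('tilt',-np.degrees(np.arctan(c[0])).round(2),'roll',np.degrees(np.arctan(c[1])).round(2),'n',k.sum(),'top@grip-tcp',(c[2]-g[2]).round(1),'w',np.percentile(w[k],[1,99]).round(1),'s',np.percentile(s[k],[.5,99]).round(1),'yaw',np.degrees(np.arctan2(e[1],e[0])).round(2))
print(g.round(1),S['force'].round(1),S['wrist_torque'].round(2),S['time_s'],S['grip_width'])
E
python3 -m pendant '[[[1,0,0,0.01,0],[1,0,0,0.04,0],[1,0,0,0.08,0],[1,0,0,0.12,0],[1,0,0,0.15,0],[1,0,0,0.16,0]]]'
python3 tilt.py w9
```

```text
time_s: 6.5
eef_pos: [674.9, 266.2, 166.7]
ee_rot: [0.002, 0.679, 0.734, 0.003]
force: [0.8, 0.5, -1.1]
grip_width: 0.694
tilt 14.87 roll 0.24 n 3401 top@grip-tcp 23.0 w [-29.3  28.6] s [-18.1  38.5] yaw 94.39
[674.8 266.2 166. ] [-0.1 -0.1 -0. ] [-0.06  0.06 -0.02] 6.55 0.692510234378932
```

```bash
python3 -m pendant '[[[1,0,-0.03,0.005,0],[1,0,-0.07,0.01,0],[1,0,-0.11,0.015,0],[1,0,-0.15,0.015,0],[1,0,-0.19,0.015,0],[1,0,-0.23,0.015,0],[1,0,-0.27,0.015,0],[1,0,-0.31,0.015,0],[1,0,-0.35,0.015,0],[1,0,-0.38,0.015,0],[1,0,-0.395,0.015,0],[1,0,-0.4,0.015,0],[1,0,-0.4,0.015,0]]]'
python3 tilt.py w10
```

```text
time_s: 7.85
eef_pos: [673.8, -133.4, 176.4]
ee_rot: [-0.001, 0.679, 0.734, -0.0]
force: [0.9, 0.3, -1.4]
grip_width: 0.696
tilt 15.27 roll 0.24 n 3361 top@grip-tcp 22.0 w [-30.  28.] s [-18.1  38.5] yaw 94.44
[ 674.  -132.7  176.7] [-0.  -0.2 -1.3] [-0.    0.05  0.01] 7.9 0.6910534216088243
```

View pics/w10.png

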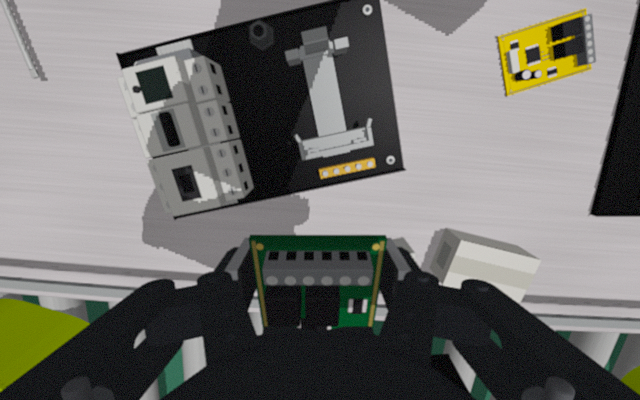

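In the wrist view the holder's lip end is at (338,140), its latch at (316,45), and the earth bar at (347,168). The carton sits at (483,265) and the gland at (262,34). The held board keeps its 15° tilt. I'll enlarge the holder and measure it.

```bash
python3 - <<'E'
from h import *
p=load('w10')[0]
cv2.imwrite('pics/w10c.png',cv2.resize(p[15:185,270:400,::-1],None,fx=3.5,fy=3.5,interpolation=cv2.INTER_CUBIC))
E
```

```text
(no output)
```

View pics/w10c.png

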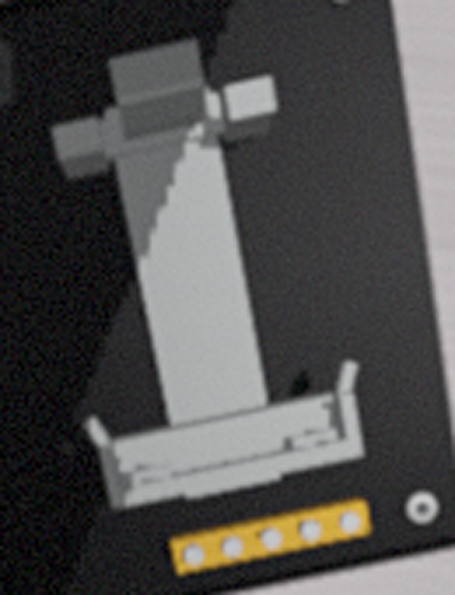

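```bash
python3 - <<'E'
from h import *
f=lambda q:np.array(q)/3.5+[270,15]
pts=dict(restL=(80,130),restR=(250,92),noseTop=(155,60),lipwallL=(122,505),lipwallR=(362,458),shelfL=(112,440),shelfR=(335,395))
X=onz('wrist','w10',[f(v) for v in pts.values()],34); D=dep('wrist','w10',[f(v) for v in pts.values()])
for n,a,b in zip(pts,X,D): print(n,a.round(0),b.round(0))
d=X[4]-X[3]; print(np.degrees(np.arctan2(d[1],d[0])))
d=X[6]-X[5]; print(np.degrees(np.arctan2(d[1],d[0])))
d=X[1]-X[0]; print(np.degrees(np.arctan2(d[1],d[0])))
E
```

```text
restL [ 548. -166.   34.] [ 548. -166.   30.]
restR [ 536. -123.   34.] [ 535. -123.   30.]
noseTop [ 530. -148.   34.] [ 533. -147.   42.]
lipwallL [ 644. -149.   34.] [ 643. -148.   41.]
lipwallR [626. -83.  34.] [628. -77.   3.]
shelfL [ 626. -152.   34.] [ 627. -153.   26.]
shelfR [610. -92.  34.] [610. -93.  37.]
105.50941205204867
105.66639454189765
106.0441825674134
```

```bash
python3 -m pendant '[[[1,-0.003,0.013,-0.025,6],[1,-0.006,0.026,-0.05,11.2],[1,-0.006,0.026,-0.05,11.2],[1,-0.006,0.026,-0.05,11.2]]]'
python3 tilt.py w11; python3 - <<'E'
from h import *
p=load('w11')[0]
cv2.imwrite('pics/w11c.png',cv2.resize(p[0:230,220:420,::-1],None,fx=2.6,fy=2.6,interpolation=cv2.INTER_CUBIC))
E
```

```text
time_s: 8.3
eef_pos: [668.3, -107.2, 128.1]
ee_rot: [0.0, 0.605, 0.796, 0.0]
force: [-0.0, -0.7, -1.0]
grip_width: 0.696
tilt 15.14 roll 0.21 n 3403 top@grip-tcp 21.4 w [-28.6  29.2] s [-18.3  37.9] yaw 105.51
[ 668.7 -107.9  128.9] [-0.5  0.  -1.1] [-0.03  0.07  0.05] 8.35 0.6966630821620221
```

View pics/w11c.png

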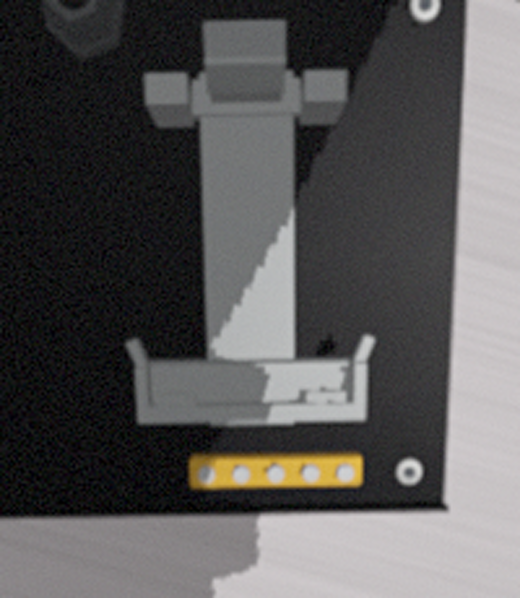

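```bash
python3 - <<'E'
from h import *
p=load('w11')[0]
cv2.imwrite('pics/w11d.png',cv2.resize(p[120:190,265:370,::-1],None,fx=7.4,fy=7.4,interpolation=cv2.INTER_CUBIC))
cv2.imwrite('pics/w11e.png',cv2.resize(p[0:60,265:370,::-1],None,fx=7.4,fy=7.4,interpolation=cv2.INTER_CUBIC))
E
```

```text
(no output)
```

View pics/w11d.png

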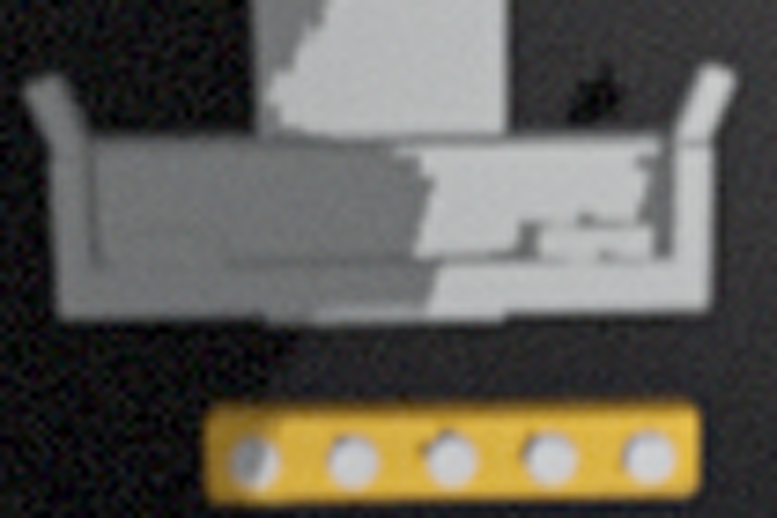

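View pics/w11e.png

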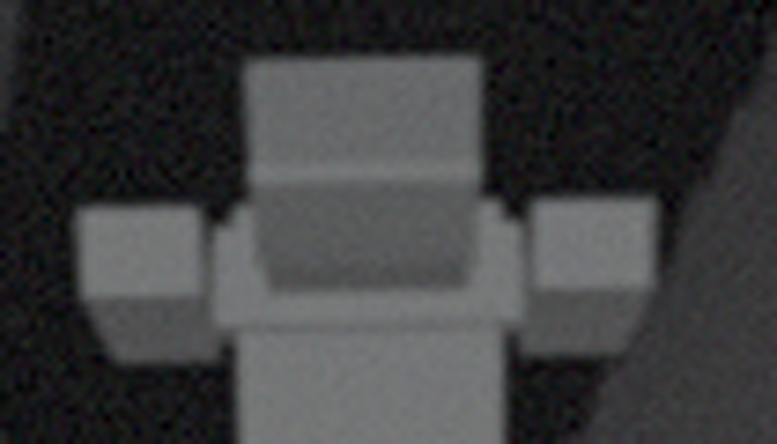

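```bash
python3 - <<'E'
from h import *
S=onz
a=np.radians(196.2); ex=np.array([np.cos(a),np.sin(a)]); ey=np.array([-ex[1],ex[0]])
k,d_,_=K('wrist')
def D(u,v,y0): return [265+(u+.5)/7.4-.5,y0+(v+.5)/7.4-.5]
F=[('cheekin L y+31.5',93,150,120,39),('cheekin R y-31.5',672,150,120,39),('cheekout L',50,160,120,39),('cheekout R',712,160,120,39),('wall top inner L x-45.5',100,262,120,39),('wall top inner R x-45.5',672,258,120,39),
('shelf front x-33.5 L',200,137,120,30),('shelf front R',600,133,120,30),('restL out',78,250,0,30),('restR out',655,245,0,30),('rest front L',90,297,0,30),('rest front R',640,287,0,30),('latchL',247,175,0,42.5),('latchR',482,172,0,42.5),('nose L x42.4',270,290,0,35),('nose R',470,287,0,35),('lipR in edge x-42',540,230,120,37.7),('lipR',650,225,120,37.7),('lip R ends y',535,240,120,37.7),('lip R ends y',653,240,120,37.7)]
for n,u,v,y0,h in F:
    q=D(u,v,y0); X=onz('wrist','w11',[q],h)[0]; dd=dep('wrist','w11',[q])[0]
    print('%-26s'%n,'along x %.1f y %.1f'%(X[:2]@ex,X[:2]@ey),'depth z %.1f'%dd[2])
C=cloud('wrist','w11')
print('shelf z',np.median(C[140:150,282:315,2]),'rest',np.median(C[29:38,278:290,2]),np.median(C[29:38,340:350,2]))
E
```

```text
cheekin L y+31.5           along x -558.9 y 321.1 depth z 33.8
cheekin R y-31.5           along x -559.6 y 259.4 depth z 31.3
cheekout L                 along x -559.9 y 325.7 depth z 2.6
cheekout R                 along x -560.7 y 255.1 depth z 2.4
wall top inner L x-45.5    along x -570.8 y 320.9 depth z 33.0
wall top inner R x-45.5    along x -571.0 y 259.1 depth z 32.4
shelf front x-33.5 L       along x -558.2 y 310.4 depth z 3.5
shelf front R              along x -558.2 y 266.2 depth z 16.6
restL out                  along x -480.5 y 320.3 depth z 2.2
restR out                  along x -480.7 y 261.6 depth z 30.4
rest front L               along x -484.9 y 319.3 depth z 30.2
rest front R               along x -484.6 y 263.1 depth z 31.2
latchL                     along x -477.5 y 302.2 depth z 2.6
latchR                     along x -477.5 y 279.7 depth z 3.0
nose L x42.4               along x -485.7 y 300.6 depth z 11.2
nose R                     along x -485.7 y 280.6 depth z 12.9
lipR in edge x-42          along x -568.0 y 273.3 depth z 37.6
lipR                       along x -567.6 y 261.4 depth z 36.2
lip R ends y               along x -569.1 y 273.8 depth z 29.9
lip R ends y               along x -569.2 y 261.1 depth z 30.4
shelf z 30.53053030807922 rest 30.35146810939031 30.3279307799461
```

```bash
python3 - <<'E'
from h import *
p=load('w11')[0]
cv2.imwrite('pics/w11f.png',cv2.resize(p[225:335,245:395,::-1],None,fx=5.2,fy=5.2,interpolation=cv2.INTER_CUBIC))
E
```

```text
(no output)
```

View pics/w11f.png

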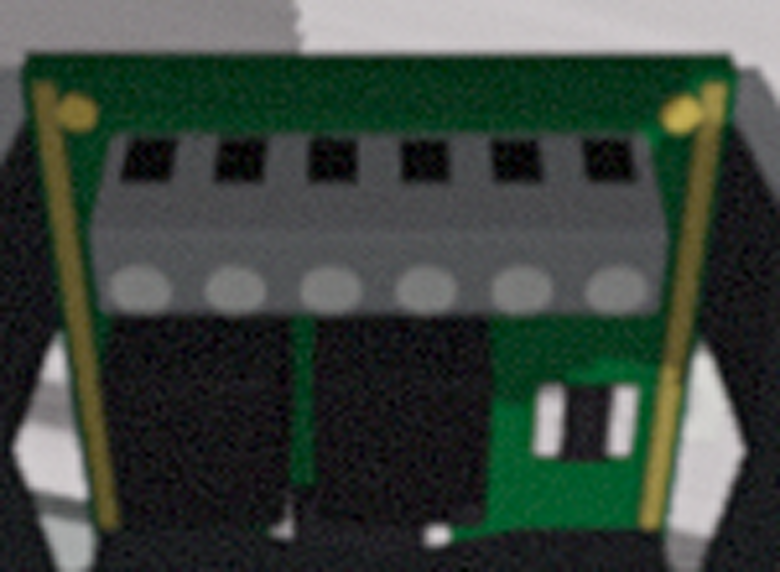

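```bash
python3 - <<'E'
from h import *
p,z,R,c=load('w11'); C=cloud('wrist','w11')
g=np.array([668.6,-107.6,128.5]); yaw=np.radians(105.5)
e=np.array([np.cos(yaw),np.sin(yaw),0]); d=np.array([np.sin(yaw),-np.cos(yaw),0])
# top face samples: gold stripes/green rows >244
def D(u,v): return [245+(u+.5)/5.2-.5,225+(v+.5)/5.2-.5]
h=cv2.cvtColor(p,cv2.COLOR_RGB2HSV); m=(h[...,1]>80)&(h[...,0]>12)&(h[...,0]<95)&(h[...,2]>30)
m[:242]=0;m[328:]=0;m[:,:248]=0;m[:,390:]=0; m=cv2.erode(m.astype(np.uint8),np.ones((3,3)))>0
P=C[m]-g; S=P@d; W=P@e; k=np.abs(P[:,2]-20)<25
for t in (8,4,2,1.5,1.5,1.5):
    A=np.c_[S,W,np.ones(len(S))]; co=np.linalg.lstsq(A[k],P[k,2],rcond=None)[0]; k=np.abs(P[:,2]-A@co)<t
print('tilt',-np.degrees(np.arctan(co[0])),co,k.sum())
n=np.array(e*0); 
# plane z = co0*s+co1*w+co2
for nm,u,v in [('TL',28,80),('TR',731,80),('BL-side 500',97,500),('BR',675,500)]:
    r=ray('wrist',R,[D(u,v)])[0]; o=c-g
    f=lambda x:x[2]-co[0]*(x@d)-co[1]*(x@e)-co[2]
    t=-f(o)/(f(o+r)-f(o)); X=o+t*r; print(nm,'s %.1f w %.1f z %.1f'%(X@d,X@e,X[2]))
E
```

```text
tilt 15.380871858076993 [-2.75086746e-01  3.77809922e-03  2.19075640e+01] 2687
TL s -17.1 w -29.2 z 26.5
TR s -17.3 w 29.3 z 26.8
BL-side 500 s 35.2 w -28.6 z 12.1
BR s 34.9 w 30.3 z 12.4
```

The seat comes out at about (585.5,-132), yaw about 195.8°. Shelf and rests read 30.4, against 30 in the text. In the tool frame the board's lip edge lies 69 mm ahead of the TCP at about TCP height, with a tilt of 15.3°. I'll move over the holder.

```bash
python3 -m pendant '[[[1,-0.035,-0.01,0,0.3],[1,-0.075,-0.022,0,0.3],[1,-0.105,-0.031,-0.01,0.3],[1,-0.113,-0.033,-0.04,0.3],[1,-0.113,-0.033,-0.07,0.3],[1,-0.113,-0.033,-0.078,0.3],[1,-0.113,-0.033,-0.078,0.3],[1,-0.113,-0.033,-0.078,0.3]]]'
python3 tilt.py w12; python3 - <<'E'
from h import *
cap('scene','s12')
p=load('w12')[0]; q=load('s12')[0]
cv2.imwrite('pics/w12c.png',cv2.resize(p[100:340,200:440,::-1],None,fx=2.5,fy=2.5,interpolation=cv2.INTER_CUBIC))
cv2.imwrite('pics/s12c.png',cv2.resize(q[170:310,190:340,::-1],None,fx=4,fy=4,interpolation=cv2.INTER_CUBIC))
E
```

```text
time_s: 9.15
eef_pos: [556.2, -141.6, 51.1]
ee_rot: [0.001, 0.603, 0.798, 0.0]
force: [-0.6, -1.0, -1.1]
grip_width: 0.692
tilt 15.04 roll 0.11 n 3560 top@grip-tcp 22.2 w [-29.7  28.9] s [-18.2  38.4] yaw 105.88
[ 556.2 -141.5   51.1] [ 0.7  0.1 -1.5] [ 0.02 -0.04 -0.02] 9.2 0.6967868481764881
```

View pics/w12c.png

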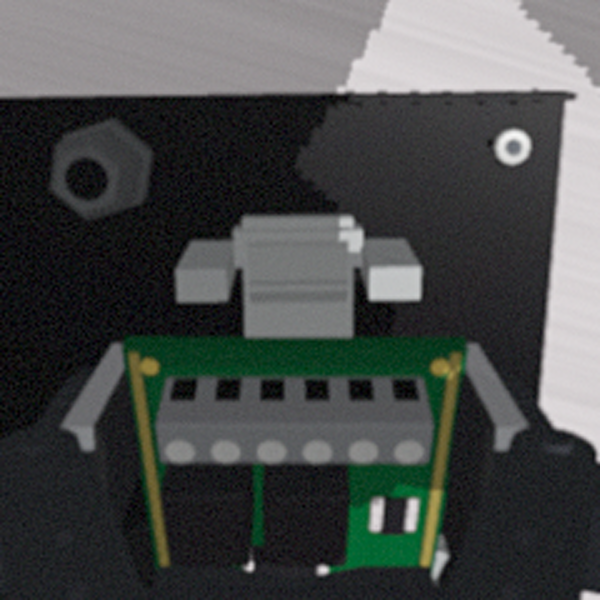

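View pics/s12c.png

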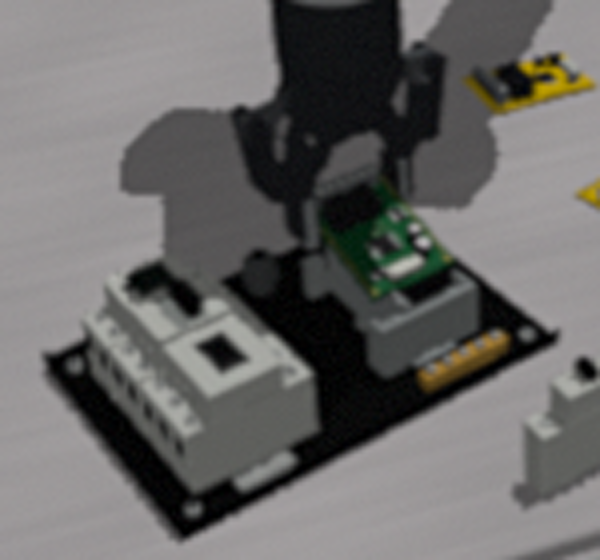

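The wrist crop shows the board centred over the holder: latch at (297,275), rests at (205,270) and (395,268), board mid-column 296. It needs about 0.6 mm to the right. The scene crop shows the lip end just above the shelf. I'll lower in small steps.

```bash
python3 -m pendant '[[[1,-0.001,0.0005,-0.008,0],[1,-0.001,0.0005,-0.014,0],[1,-0.001,0.0005,-0.017,0],[1,-0.001,0.0005,-0.017,0],[1,-0.001,0.0005,-0.017,0]]]'
python3 -m pendant '[[[1,0,0,-0.0015,0],[1,0,0,-0.0015,0],[1,0,0,-0.0015,0]]]'
python3 tilt.py w13; python3 - <<'E'
from h import *
cap('scene','s13')
q=load('s13')[0]; p=load('w13')[0]
cv2.imwrite('pics/s13c.png',cv2.resize(q[205:275,255:330,::-1],None,fx=8,fy=8,interpolation=cv2.INTER_CUBIC))
cv2.imwrite('pics/w13c.png',cv2.resize(p[150:340,200:440,::-1],None,fx=2.8,fy=2.8,interpolation=cv2.INTER_CUBIC))
E
```

```text
time_s: 9.75
eef_pos: [554.0, -140.6, 32.3]
ee_rot: [-0.0, 0.603, 0.798, -0.0]
force: [0.9, -0.3, -1.4]
grip_width: 0.697
time_s: 10.05
eef_pos: [554.0, -140.6, 30.9]
ee_rot: [0.0, 0.603, 0.798, -0.0]
force: [0.4, 0.4, -1.1]
grip_width: 0.695
tilt 15.2 roll 0.21 n 3584 top@grip-tcp 22.3 w [-29.7  29.1] s [-18.2  38.2] yaw 105.89
[ 554.  -140.6   30.9] [-0.4 -0.6 -1.1] [-0.01  0.11 -0.05] 10.1 0.6932584863151409
```

View pics/s13c.png

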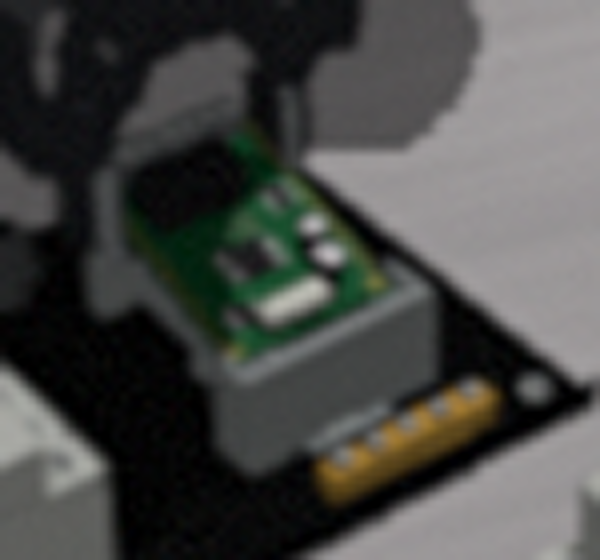

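View pics/w13c.png

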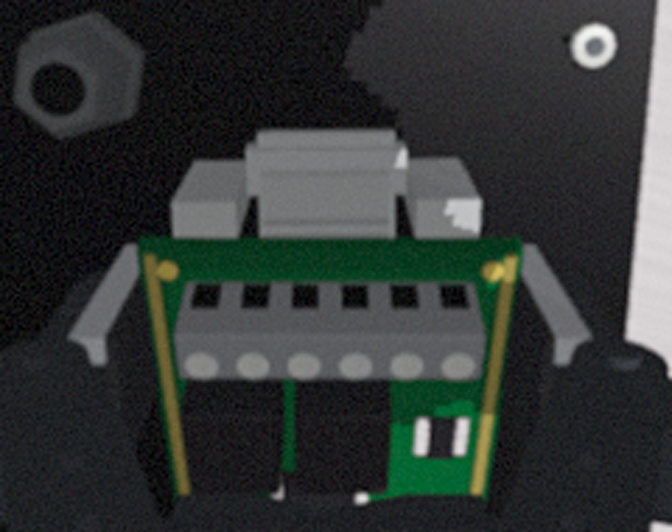

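No contact force yet. I'll keep lowering slowly.

```bash
python3 -m pendant '[[[1,0,-0.0003,-0.0007,0],[1,0,-0.0003,-0.0007,0]]]'; python3 -m pendant '[[[1,0,0,-0.0007,0],[1,0,0,-0.0007,0]]]';python3 tilt.py w14
```

```text
time_s: 10.35
eef_pos: [554.0, -140.9, 30.1]
ee_rot: [0.0, 0.603, 0.798, 0.0]
force: [-0.0, -0.3, -1.8]
grip_width: 0.691
time_s: 10.55
eef_pos: [554.0, -140.9, 29.4]
ee_rot: [0.0, 0.603, 0.798, 0.0]
force: [0.7, -0.2, -0.7]
grip_width: 0.691
tilt 14.54 roll 0.23 n 3608 top@grip-tcp 22.3 w [-29.7  29.1] s [-18.2  37.7] yaw 105.89
[ 554.  -140.9   29.5] [-0.4  0.5  0.4] [-0.02 -0.01 -0.02] 10.6 0.694604351705211
```

The lip edge has touched the shelf: the tilt eased to 14.5° and the downward reading dropped by about 1.5 N. I'll slide it in under the lips.

```bash
python3 -m pendant '[[[1,0.001,0.0003,0,0],[1,0.002,0.0005,0,0],[1,0.003,0.0008,0,0],[1,0.004,0.0011,0,0],[1,0.005,0.0014,0,0],[1,0.005,0.0014,0,0]]]';python3 tilt.py w15
```

```text
time_s: 11.2
eef_pos: [559.2, -139.4, 29.4]
ee_rot: [0.0, 0.603, 0.798, 0.0]
force: [0.6, 0.8, -0.9]
grip_width: 0.693
tilt 14.45 roll 0.19 n 3604 top@grip-tcp 22.3 w [-29.7  29.1] s [-18.2  37.9] yaw 105.89
[ 559.1 -139.4   29.4] [ 0.5 -0.1 -1.1] [-0.01 -0.14  0.02] 11.25 0.6962237309235072
```

```bash
for i in 1 2; do :; done; python3 -m pendant '[[[1,0.001,0.0003,0,0],[1,0.002,0.0005,0,0],[1,0.002,0.0005,0,0]]]'; python3 -m pendant '[[[1,0.001,0.0003,0,0],[1,0.001,0.0003,0,0]]]';python3 tilt.py w16
```

```text
time_s: 11.55
eef_pos: [561.1, -138.9, 29.4]
ee_rot: [0.0, 0.603, 0.798, 0.0]
force: [-0.0, 0.2, -0.7]
grip_width: 0.697
time_s: 11.75
eef_pos: [562.1, -138.7, 29.4]
ee_rot: [0.0, 0.603, 0.798, 0.0]
force: [-0.0, -0.5, -0.5]
grip_width: 0.691
tilt 14.5 roll 0.23 n 3612 top@grip-tcp 22.3 w [-29.7  29.1] s [-18.3  37.8] yaw 105.89
[ 562.  -138.7   29.4] [ 0.3 -0.6 -0.4] [-0.   -0.05 -0.03] 11.8 0.6958786799265054
```

```bash
python3 -m pendant '[[[1,0.001,0.0003,0,0],[1,0.001,0.0003,0,0]]]'; python3 -m pendant '[[[1,0.001,0.0003,0,0],[1,0.001,0.0003,0,0]]]';python3 tilt.py w17; python3 - <<'E'
from h import *
cap('scene','s17')
q=load('s17')[0]; p=load('w17')[0]
cv2.imwrite('pics/s17c.png',cv2.resize(q[205:275,255:330,::-1],None,fx=8,fy=8,interpolation=cv2.INTER_CUBIC))
cv2.imwrite('pics/w17c.png',cv2.resize(p[150:340,200:440,::-1],None,fx=2.8,fy=2.8,interpolation=cv2.INTER_CUBIC))
E
```

```text
time_s: 12.0
eef_pos: [562.8, -138.4, 29.4]
ee_rot: [-0.0, 0.603, 0.798, -0.0]
force: [-2.2, -0.6, -0.4]
grip_width: 0.693
time_s: 12.2
eef_pos: [563.0, -138.4, 29.2]
ee_rot: [-0.001, 0.602, 0.798, -0.001]
force: [-6.5, -2.9, 2.1]
grip_width: 0.691
tilt 14.38 roll 0.24 n 3650 top@grip-tcp 22.3 w [-29.7  29.1] s [-18.3  37.7] yaw 105.9
[ 563.  -138.4   29.2] [-6.2 -3.9  1.3] [-0.45  0.96  0.11] 12.25 0.6935944500184831
```

View pics/s17c.png

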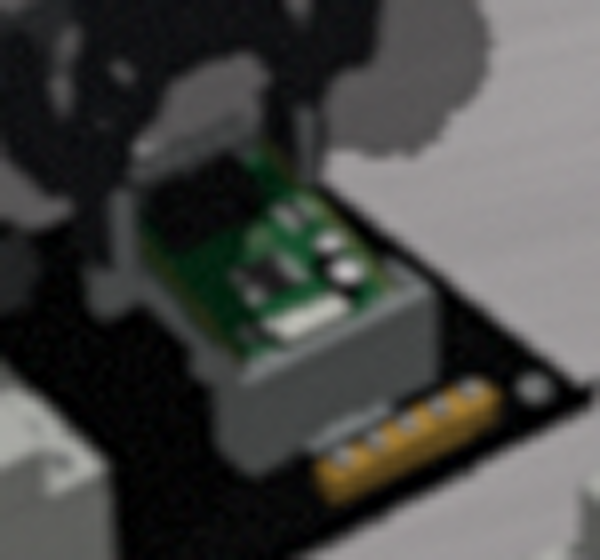

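View pics/w17c.png

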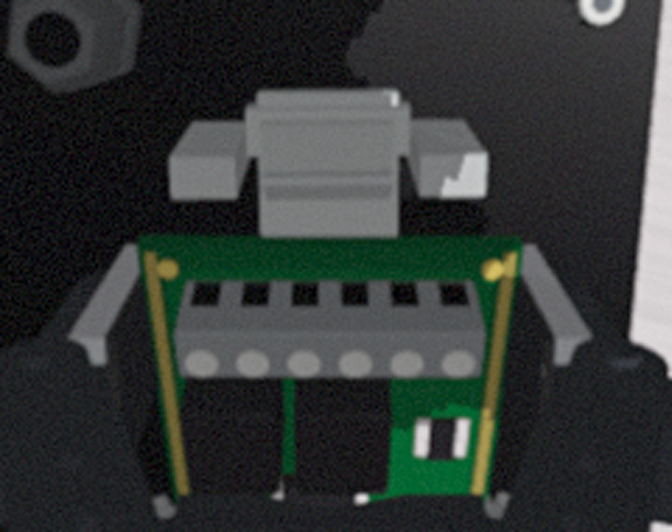

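The stop is met: resistance rose to about 7 N with the lip edge at about -45.5 in the seat frame. The expected terminal edge position (41.7) agrees with the 41.4 measured, so the board is past the lip fronts. I'll relieve that push, firm the grip, and swing the terminal end down about the lip edge.

```bash
python3 -m pendant '[[[1,-0.0007,-0.0002,0,0],[1,-0.0007,-0.0002,0,0],[1,-0.001,-0.0003,-0.0015,0],[1,-0.0014,-0.0004,-0.003,0],[1,-0.0017,-0.0005,-0.0045,0],[1,-0.002,-0.0006,-0.006,0],[1,-0.0023,-0.0006,-0.0075,0],[1,-0.0025,-0.0007,-0.009,0],[1,-0.0025,-0.0007,-0.009,0]]]' 40
python3 tilt.py w18
```

```text
time_s: 13.2
eef_pos: [561.6, -138.9, 20.5]
ee_rot: [0.0, 0.603, 0.798, 0.0]
force: [-4.0, -1.1, 3.5]
grip_width: 0.683
tilt 7.31 roll 0.13 n 3911 top@grip-tcp 22.2 w [-29.6  29.1] s [-18.8  34.1] yaw 105.88
[ 561.6 -138.9   20.6] [-4.7 -1.8  4.2] [-0.18  0.34 -0.01] 13.25 0.6868022835910134
```

The tilt is 7.3°, as expected. I'll ease off the stop slightly and continue in small steps, watching the force.

```bash
python3 -m pendant '[[[1,-0.0006,-0.0002,-0.001,0],[1,-0.0008,-0.0002,-0.002,0],[1,-0.001,-0.0003,-0.003,0],[1,-0.001,-0.0003,-0.003,0]]]'
python3 tilt.py w19
python3 -m pendant '[[[1,-0.0002,0,-0.001,0],[1,-0.0002,0,-0.002,0],[1,-0.0002,0,-0.002,0]]]'
python3 tilt.py w20
```

```text
time_s: 13.65
eef_pos: [561.0, -139.1, 17.7]
ee_rot: [0.001, 0.603, 0.798, 0.0]
force: [0.5, 0.2, 4.8]
grip_width: 0.686
tilt 5.08 roll 0.07 n 3929 top@grip-tcp 22.4 w [-29.6  29.1] s [-18.6  33.2] yaw 105.88
[ 561.  -139.1   17.6] [ 0.1 -0.4  4.5] [ 0.01 -0.4  -0.05] 13.7 0.687066624222185
time_s: 14.0
eef_pos: [561.0, -139.2, 16.1]
ee_rot: [0.001, 0.603, 0.798, 0.0]
force: [-1.3, 0.2, 8.4]
grip_width: 0.687
tilt 3.86 roll 0.04 n 3972 top@grip-tcp 22.5 w [-29.6  29.3] s [-18.7  33.2] yaw 105.89
[ 560.9 -139.2   16.1] [0.6 0.2 8.4] [ 0.13 -0.24  0.01] 14.05 0.6867633373005905
```

```bash
python3 -m pendant '[[[1,-0.0002,0,-0.001,0],[1,-0.0002,0,-0.001,0]]]'; python3 -m pendant '[[[1,0,0,-0.001,0],[1,0,0,-0.001,0]]]'
python3 tilt.py w21
```

```text
time_s: 14.25
eef_pos: [560.9, -139.3, 15.2]
ee_rot: [0.001, 0.603, 0.798, 0.0]
force: [0.7, 0.1, 9.9]
grip_width: 0.687
time_s: 14.45
eef_pos: [560.7, -139.2, 13.7]
ee_rot: [0.001, 0.603, 0.798, 0.0]
force: [2.3, -0.9, 4.4]
grip_width: 0.692
tilt 2.15 roll 0.02 n 3926 top@grip-tcp 22.7 w [-29.5  29.2] s [-18.4  32.5] yaw 105.88
[ 560.7 -139.2   13.7] [ 1.5 -0.2  4.5] [-0.02 -0.59  0.03] 14.5 0.6899431351271389
```

```bash
python3 -m pendant '[[[1,0,0,-0.001,0],[1,0,0,-0.001,0]]]'; python3 -m pendant '[[[1,0,0,-0.001,0],[1,0,0,-0.001,0]]]'
python3 tilt.py w22
```

```text
time_s: 14.7
eef_pos: [560.6, -139.2, 12.6]
ee_rot: [0.001, 0.603, 0.798, 0.0]
force: [1.7, -0.9, 5.5]
grip_width: 0.688
time_s: 14.9
eef_pos: [560.4, -139.2, 11.4]
ee_rot: [0.0, 0.603, 0.798, 0.0]
force: [2.3, -0.8, 3.5]
grip_width: 0.687
tilt 0.36 roll 0.06 n 3581 top@grip-tcp 22.7 w [-29.6  29.2] s [-18.3  32.6] yaw 105.87
[ 560.4 -139.2   11.5] [ 2.9 -0.7  5.2] [-0.06 -0.71 -0.08] 14.95 0.6841594007001036
```

View pics/w22.png

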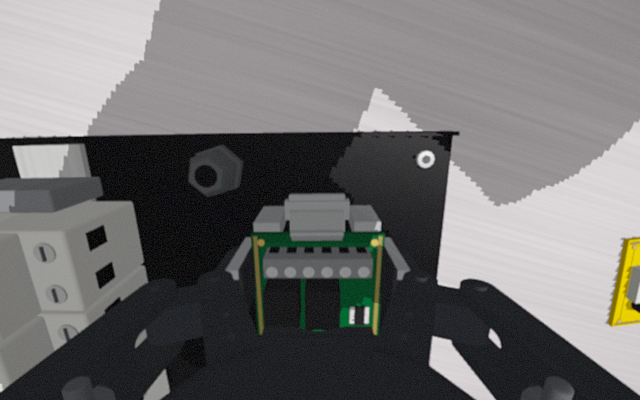

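```bash
python3 - <<'E'
from h import *
p=load('w22')[0]
cv2.imwrite('pics/w22c.png',cv2.resize(p[180:280,240:395,::-1],None,fx=5,fy=5,interpolation=cv2.INTER_CUBIC))
E
```

```text
(no output)
```

View pics/w22c.png

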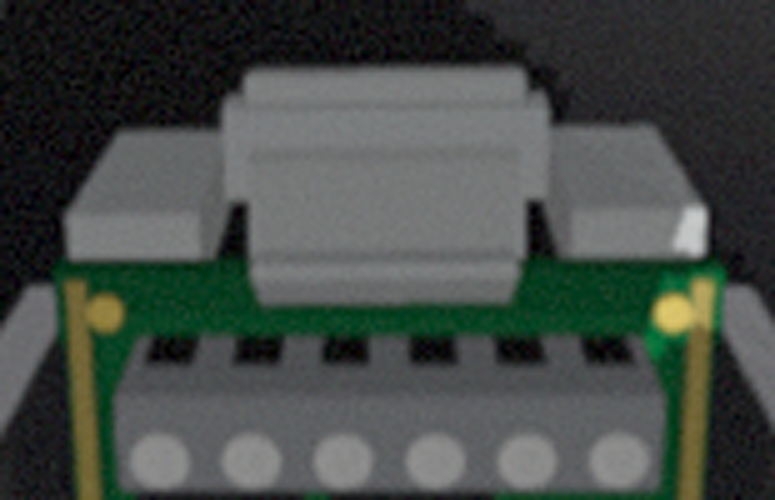

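The latch nose now overlaps the board's bare margin, in the crop at (385,290). The tilt is 0.36°. One last small press, then I'll check.

```bash
python3 -m pendant '[[[1,0,0,-0.0007,0],[1,0,0,-0.0007,0]]]'
python3 tilt.py w23; python3 - <<'E'
from h import *
a=np.radians(195.8); ex=np.array([np.cos(a),np.sin(a)]); ey=np.array([-ex[1],ex[0]]); seat=np.array([585.5,-132.0])
D=lambda u,v:[240+(u+.5)/5-.5,180+(v+.5)/5-.5]
for n,u,v,h in [('nose tip L',262,303,34),('nose tip R',512,303,34),('slope top L',250,152,42.5),('slope top R',520,150,42.5),('restL outer',65,235,30),('restR outer',707,235,30),('board L',57,285,33.2),('board R',725,285,33.2),('board end',385,265,30)]:
    X=onz('wrist','w22',[D(u,v)],h)[0][:2]-seat; print(n,(X@ex).round(1),(X@ey).round(1))
E
```

```text
time_s: 15.15
eef_pos: [560.3, -139.2, 11.0]
ee_rot: [0.0, 0.603, 0.798, 0.0]
force: [1.6, -1.0, 5.7]
grip_width: 0.686
tilt 0.02 roll -0.0 n 3494 top@grip-tcp 22.8 w [-29.6  29.2] s [-18.1  32.6] yaw 105.88
[ 560.3 -139.2   10.9] [ 1.7 -0.9  6.2] [-0.07 -0.56 -0.09] 15.2 0.6882419630984326
nose tip L 41.2 11.9
nose tip R 41.2 -10.5
slope top L 58.0 11.8
slope top R 58.2 -10.1
restL outer 46.1 30.2
restR outer 46.2 -28.6
board L 42.5 30.4
board R 42.6 -29.8
board end 43.2 0.9
```

It is level (0.02°, roll 0), with the nose over the edge. I'll relax the downward push, let go, and lift clear.

```bash
python3 -m pendant '[[[1,0,0,0.001,0],[1,0,0,0.0015,0],[1,0,0,0.0015,0]]]'; python3 tilt.py w24
python3 -m pendant '[[[-1,0,0,0,0],[-1,0,0,0,0],[-1,0,0,0,0],[-1,0,0,0,0],[-1,0,0,0,0],[-1,0,0,0.01,0],[-1,0,0,0.04,0],[-1,0.02,0.005,0.08,0],[-1,0.05,0.013,0.11,0],[-1,0.08,0.022,0.12,0],[-1,0.08,0.022,0.12,0],[-1,0.08,0.022,0.12,0]]]'
python3 - <<'E'
from h import *
cap('wrist','w25');cap('scene','s25')
p=load('w25')[0]; q=load('s25')[0]
a=cv2.resize(p[0:230,230:410,::-1],None,fx=2.5,fy=2.5,interpolation=cv2.INTER_CUBIC)
cv2.imwrite('pics/w25c.png',a)
cv2.imwrite('pics/s25c.png',cv2.resize(q[195:275,255:330,::-1],None,fx=7,fy=7,interpolation=cv2.INTER_CUBIC))
E
```

```text
time_s: 15.5
eef_pos: [559.8, -138.9, 11.8]
ee_rot: [-0.0, 0.603, 0.798, -0.0]
force: [2.0, -0.1, 0.9]
grip_width: 0.688
tilt 0.73 roll 0.07 n 3529 top@grip-tcp 22.8 w [-29.6  29.2] s [-18.2  32.5] yaw 105.89
[ 559.8 -138.9   11.8] [ 1.9 -1.8  0.8] [-0.07 -0.52 -0.04] 15.55 0.682247659210724
time_s: 16.75
eef_pos: [639.8, -116.8, 132.2]
ee_rot: [-0.0, 0.602, 0.798, -0.0]
force: [-0.5, 0.1, -0.3]
grip_width: 1.001
```

View pics/w25c.png

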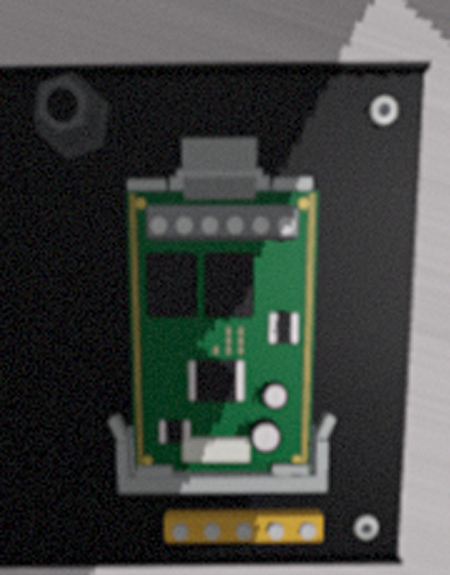

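View pics/s25c.png

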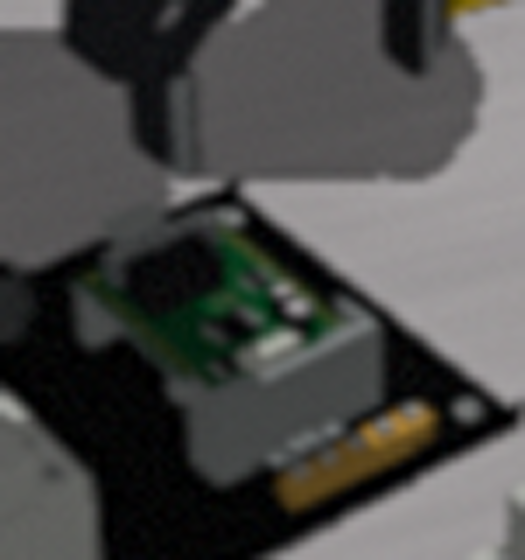

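The wrist view shows the board under both lips, at (155,468) and (292,468), with the latch nose over the terminal end at (218,185). I'll check level, height and position by depth.

```bash
python3 - <<'E'
from h import *
p=load('w25')[0]; C=cloud('wrist','w25')
a=np.radians(195.8); ex=np.array([np.cos(a),np.sin(a)]); ey=np.array([-ex[1],ex[0]]); seat=np.array([585.5,-132.0])
h=cv2.cvtColor(p,cv2.COLOR_RGB2HSV); m=(h[...,1]>80)&(h[...,0]>12)&(h[...,0]<95)&(h[...,2]>25)
m[:73]=0;m[192:]=0;m[:,:280]=0;m[:,360:]=0
me=cv2.erode(m.astype(np.uint8),np.ones((3,3)))>0
P=C[me]; x=(P[:,:2]-seat)@ex; y=(P[:,:2]-seat)@ey; k=np.abs(P[:,2]-33)<5
for t in (3,2,1.5,1.5):
    A=np.c_[x,y,np.ones(len(x))]; c=np.linalg.lstsq(A[k],P[k,2],rcond=None)[0]; k=np.abs(P[:,2]-A@c)<t
print('slope deg x,y',np.degrees(c[:2]).round(2),'z at seat',c[2].round(2),'at ends',(c[2]+45*c[0]).round(2),(c[2]-45*c[0]).round(2),k.sum())
D=lambda u,v:[230+(u+.5)/2.5-.5,(v+.5)/2.5-.5]
for n,u,v,hh in [('nose tipL',187,198,34),('nose tipR',253,198,34),('slope top',183,176,42.5),('wall inner',222,474,39),('board L',130,300,33.2),('board R',317,300,33.2),('restL',128,185,30),('restR',313,183,30),('board endL',150,190,33.2),('board endR',300,189,33.2),('latch top back',220,137,42.5)]:
    X=onz('wrist','w25',[D(u,v)],hh)[0][:2]-seat; print(n,(X@ex).round(1),(X@ey).round(1))
cv2.imwrite('pics/w25d.png',cv2.resize(p[45:90,270:370,::-1],None,fx=7.5,fy=7.5,interpolation=cv2.INTER_CUBIC))
cv2.imwrite('pics/w25e.png',cv2.resize(p[160:200,270:370,::-1],None,fx=7.5,fy=7.5,interpolation=cv2.INTER_CUBIC))
E
```

```text
slope deg x,y [-0.09  0.06] z at seat 33.96 at ends 33.89 34.03 3607
nose tipL 42.5 11.0
nose tipR 42.5 -9.6
slope top 47.5 11.8
wall inner -44.6 -0.3
board L 11.6 29.7
board R 11.8 -30.8
restL 46.8 29.7
restR 47.6 -28.7
board endL 44.9 22.5
board endR 45.3 -24.3
latch top back 58.3 0.7
```

View pics/w25d.png

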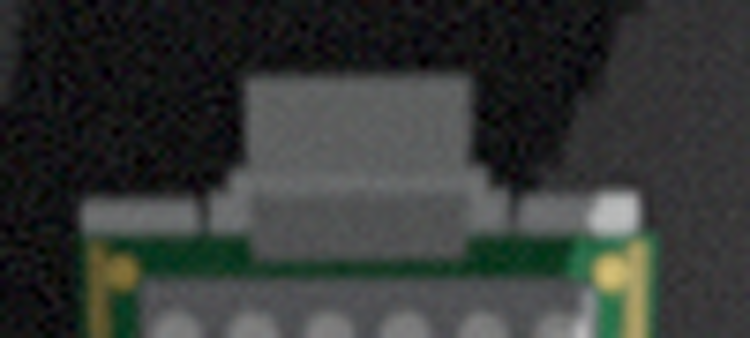

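View pics/w25e.png

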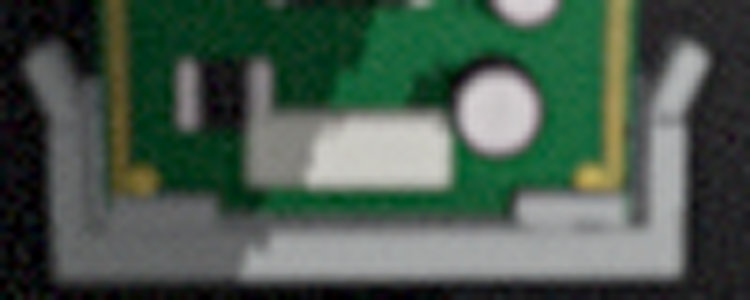

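The board is level (0.09° and 0.06°) and its top reads 33.96. The shelf itself reads 0.5 high, so it sits on the rests within about 0.3 mm. The nose tip is back at x = 42.5, against 42.4 at rest, with both lips over the lip end. I'll hand in.

```bash
python3 - <<'E'
from h import *
cap('top','t26')
a=load('top0')[0].astype(int);b=load('t26')[0].astype(int)
cv2.imwrite('pics/t26.png',load('t26')[0][:,:,::-1])
print(monitor.sense()['time_s'],order.finish_job())
E
```

```text
the job is handed in; nothing more can be done
16.9 None
```

View pics/t26.png

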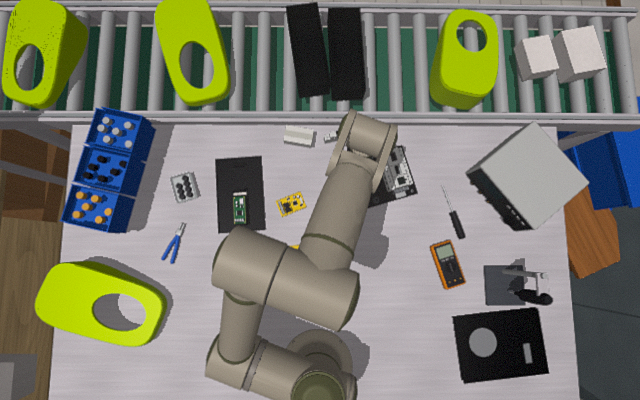

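The wide board is in the holder, latched and level, and the job was handed in at 16.9 s with the gripper open and clear.

**How it went:** I gripped the board by its long edges. The moves can't tilt the tool, so I rested the terminal end on the tray's far end wall and lowered slightly until the lip end hung about 15° down. I then slid that end under the lips until the stop resisted (about 7 N) and pressed the terminal end down. The downward push peaked at about 10 N, then dropped as the latch passed.

**Last checks, after letting go:**
- **Level:** within 0.1° both ways.
- **Height:** the top reads 34.0 against an expected 33.2. The shelf itself reads 0.5 high in the same camera, so the board looks to be on its rests within about 0.3 mm.
- **Latch:** the nose tip is at 42.5 (42.4 at rest), over the bare margin.
- **Lips:** both cover the other end.

**Disagreements:**
- While I eased off the push before release, the board briefly read 0.7° of tilt. It was gone after release.
- The wrist camera seemed rolled by up to 0.8°, so I averaged the lateral readings and corrected by eye; the sideways position is good to about 0.5 mm.

In the last top view the slim board and the other things in sight have not moved. The arm hid the red look-alike, one of the yellow ones, the spare breaker and most of the back plate. The gland showed upright in the wrist view just before.

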